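Press two mends on an album page under boards and weights

TASK

The two tissue mends on the album page must dry flat: lay the long pressing board on the long mend and the short board on the short mend, each centred over its mend and lined up with it. Then set the two bar weights square across the long board, one in the middle of each half, and the round knobbed weight on the middle of the short board. Lower the weights gently rather than dropping them, never let a bare metal weight touch the page, and leave the paste jar and the dusting brush where they are.

Things in the scene. Friction and masses are not known exactly. Their poses are not given: they have to be found in the camera images.
- album_page: fixed brown album page, 240 x 320 x 4 mm thick (top face 4 mm above the bench), bearing a dark grey-toned photographic print of 180 x 240 mm with black photo corners. It lies on the left or the right half of the bench, a little turned. Origin: centre of its underside; own x across its 240 mm, own y along its 320 mm, z up. It cannot be moved.
- long_mend: the long tissue mend: a flat pale cream paper strip 120 x 18 mm stuck on the print (under 2 mm thick, it offers no resistance: a board laid over it rests on the page's top face). Origin: its middle, at the height of the page's top face; own x along its 120 mm length, z up.
- short_mend: the short tissue mend: the same pale strip, 50 x 18 mm, elsewhere on the print, running about at right angles to the long one. Origin: its middle, at the height of the page's top face; own x along its 50 mm length, z up.
- long_board: loose plywood pressing board with thin grey felt beneath, 170 x 54 x 15 mm thick, about 90 g. Starts flat, felt down, on a fixed green mat 3 mm thick. Origin: centre of its underside; own x along its 170 mm, y across its 54 mm (grip here), z up. Either end may lie either way.
- short_board: loose plywood pressing board like the long one but 76 x 54 x 15 mm thick, about 40 g, flat on the green mat. Origin: centre of its underside; own x along its 76 mm, y across its 54 mm (grip here), z up.
- bar_a: loose dark steel bar weight, 54 x 28 x 28 mm high, about 0.33 kg, lying on the green mat. Origin: centre of its underside; own x along its 54 mm, y across its 28 mm width (grip here), z up. The two bars are alike; either may go on either half of the long board, its 54 mm across the board's 54 mm width.
- bar_b: the other dark steel bar weight, the same as bar_a in size, mass and axes.
- round_weight: loose bright steel round weight, about 0.46 kg, standing on the green mat: a disc of 50 mm diameter and 28 mm high, on it a thin neck and a round grip knob of 18 mm diameter from 34 to 52 mm above the underside. Origin: centre of its underside, z up.
- paste_jar: bystander: closed jar, 54 mm diameter, 75 mm high, with an orange cap, standing on the bench beyond the page and the mat, on the left or the right. Origin: centre of its underside. Leave it alone.
- dust_brush: bystander: flat dusting brush with a light wooden handle and black bristles, 170 x 40 x 12 mm, lying crosswise on the bench beyond the page and the mat, on the other side from the jar. Origin: on its underside, 74 mm from the bristle tips; own x towards the bristles. Leave it alone.
Things that resemble listed ones, but are neither listed nor needed, are in the scene too. What is shaped like the long_board but purple or yellow is not meant.

How it is judged:
By the outcome, as a careful person would: the job done as asked, in the order asked, and still so for the second after the job is handed in, with the robot touching nothing.
It also fails if it takes over 128 s, if anything falls off the work surface, if the arm or the gripper's body presses on something with over 40 N, if the wrist force passes 120 N, or if a joint passes its speed limit or range.

ROBOT

A 6-joint arm with a two-finger parallel gripper is mounted at the origin on the work surface. World frame = base frame: x ahead of the robot, y to its left, z up, the work surface at z = 0. Lengths are in mm, angles in rad, forces in N, time in s.
With the tool pointing down it reaches from about 275 to 1000 mm from the base axis. Payload 8.4 kg.
Tool frame: the origin (TCP) lies midway between the tips of the shut fingers; the grasp point (between the pads) lies 19 mm behind it (robot.grasp_offset is the distance from the TCP to the grasp point, in mm); z points along the fingers, y is the direction in which the jaws open and shut (so a half turn about z gives the same grasp; the last joint's range is limited). The gripper opens to 85 mm and grips with 20 to 120 N. Pads are 22 mm wide; open, the fingers measure 114 mm over their backs; the gripper's body (76 mm by 85 mm) begins 54 mm behind the grasp point. The pads swing forward as they close: fully open they stand 13 mm farther back than shut.
Start: joints at [1.314, 0.353, 1.633, -0, 1.155, -0.002], TCP at [157.531, 604.824, 231.281] pointing down, gripper open.
Joint ranges: [-2.63, 2.63], [-0.92, 2.1], [0.06, 2.66], [-1.3, 4.44], [0, 2.69], [-3.02, 3.02]. Speed limits (rad/s): [2.22, 2.22, 2.79, 3.14, 3.14, 3.14].

INTERFACE

Orientations are given as a 3x3 rotation matrix whose columns are the frame's x, y, z axes.
In Python, from bench import telemetry, viewer, robot gives the robot as it stands. The module is installed in compiled form; this text tells all that it offers.
- The arm moves only by the tool carry_out, never from a script. Its argument "rows" is text: rows parted by semicolons, each of 5 numbers parted by spaces: the shift along the tool's x, y, z in cm, then the turn about the tool's z in rad, then the finger opening in cm, from 0 to 8.54. A call has 1 to 20 rows; each row is the pose to reach, as a shift and turn from the pose commanded when the call began, along the tool's axes at that moment; what a row does not reach only later rows make up. A row lasts 1/10 s, in which the tool goes at most 50 mm and 8.59 degrees, less where a joint would pass 70% of its speed; a pose out of reach is approached as far as the arm can. A call with a gripper value outside its range is refused whole. The fingers move at their own pace and stop on an object; the grip force is fixed at half the most. Time passes only in rows, so rows that repeat a pose let the fingers close. It gives the time, the measured TCP pose, the force and the opening at its end, in the units of the state.
- telemetry.sense(): the state, without advancing time (a new reading comes with each control period).
- viewer.capture(name): name is "scene" or "top"; returns a dict with "color" (400x640x3 uint8, red, green, blue), "z_map" (400x640 float32, mm along the optical axis (not along the pixel's ray), 0 where there is no reading), "fov_y" (degrees; the focal length in pixels is half the picture's height over the tangent of half this angle, whatever the lens; pixels are square), "cx", "cy" (the principal point, pixels), "eye" and "attitude" of the camera in the world. Camera axes: x right, y down, z forward; pixel columns grow to the right and rows downward; lengths in mm; the calibration is good to about 2 mm. A picture is of the moment at which its call begins.
- robot.close_job(): hands the job in, once; it reports no verdict.
The state is a dict: "time": time; "qpos": joint angles; "dq": joint speeds; "joint_torque": joint torques, N m; "tcp_pos": TCP position; "tool_rot": TCP orientation; "contact_force": force on the tool from outside, world axes, zero at the start; "moment": the same for the moment, N m; "opening": finger opening in mm.
Only numpy, scipy, OpenCV 4.12 (cv2) and the standard library are available. Lean on these libraries where they do the work, as an engineer would, in place of code of your own. Each camera call takes 0.05 s, during which the arm holds its last target.

## Working session

There is one attempt and no reset: what is moved stays moved. The work goes in short steps, Python scripts to look and compute and a tool call to move; the robot and the scene stay as the last step left them, time stands still between calls to the robot, and variables do not carry over. Pictures are saved under pics/ and viewed, and the job is handed in when it is done.

Besides the shell and the picture viewer there is one more tool, called after "Emit:" by a JSON object that holds its "op" and its "data", one argument or row to a line. carry_out: Moves the arm, as the interface text tells. Its arguments: {"type":"object","properties":{"rows":{"type":"string"}},"required":["rows"]}

```bash
mkdir -p pics; cat > h.py <<'E'
import numpy as np, cv2
from bench import telemetry, viewer, robot
def cap(n):
    return viewer.capture(n)
def f(c): return 200/np.tan(np.radians(c['fov_y'])/2)
def pt(c,u,v,z=None):
    """world point: by plane z, or by depth"""
    F=f(c); d=np.array([(u-c['cx'])/F,(v-c['cy'])/F,1.]); R=np.array(c['attitude']); e=np.array(c['eye'])
    w=R@d
    if z is None: return e+w*c['z_map'][int(round(v)),int(round(u))]
    return e+w*(z-e[2])/w[2]
def save(im,name,s=1):
    cv2.imwrite('pics/'+name,cv2.resize(im[:,:,::-1],None,fx=s,fy=s,interpolation=cv2.INTER_CUBIC))
E
python3 - <<'E'
from h import *
for n in('scene','top'):
    c=cap(n); save(c['color'],n+'0.png',1.25); print(n,c['fov_y'],c['cx'],c['cy'],c['eye'],np.round(c['attitude'],4).tolist())
s=telemetry.sense(); print(s['tcp_pos'],s['tool_rot'],s['time'],s['opening'],s['contact_force'])
print([a for a in dir(robot) if a[0]!='_'],robot.grasp_offset)
E
```

```text
scene 43.332761472294955 317.19281840159596 203.226543931788 [1282.82649412 -212.40415235  778.99453496] [[0.2917, 0.6393, -0.7115], [0.9565, -0.2006, 0.2119], [-0.0072, -0.7423, -0.67]]
top 42.99442761593381 308.43446736664504 199.13700581256845 [ 2.57994225e+02 -7.63255077e-01  1.07033783e+03] [[0.0515, -0.9753, 0.2148], [-0.9987, -0.0491, 0.0162], [-0.0052, -0.2153, -0.9765]]
[157.4302675  604.39265511 230.64293851] [[-9.67718591e-01  2.52032996e-01 -3.11130051e-04]
 [ 2.52033188e-01  9.67717794e-01 -1.24190408e-03]
 [-1.19147194e-05 -1.28022876e-03 -9.99999180e-01]] 0.1 85.4325891026179 [ 0.48396895  0.58497251 -0.27881443]
['PlanningError', 'close_job', 'grasp_offset'] 18.700000000000003
```

View pics/top0.png

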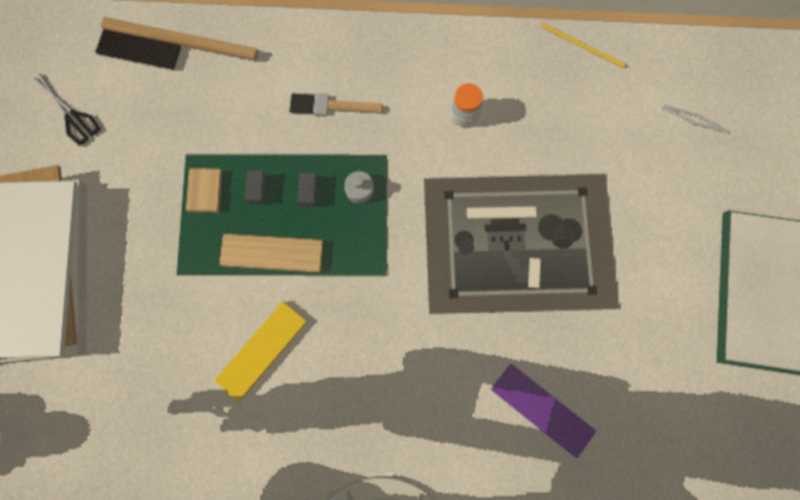

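View pics/scene0.png

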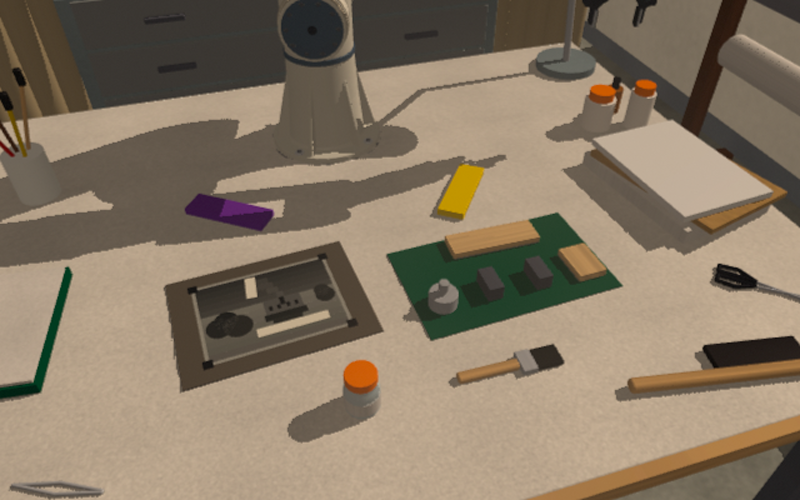

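The top view shows, at native pixels (picture px / 1.25): mat u142–310 v124–220, page u340–495 v140–250. Next I'll take enlarged crops.

```bash
python3 - <<'E'
from h import *
c=cap('top'); im=c['color']
save(im[120:225,140:330],'mat.png',4.2); save(im[135:255,335:500],'page.png',4.8)
# plane checks / depth
for u,v in [(165,151),(217,202),(204,146),(245,150),(287,150),(400,170),(427,218),(350,220),(160,200),(250,250)]:
    print(u,v,np.round(pt(c,u,v),1))
E
```

```text
165 151 [579.8 332.3  20.8]
217 202 [474.  210.6  15.6]
204 146 [590.9 245.7  34.5]
245 150 [586.9 157.5  32.7]
287 150 [588.5  67.2  41.7]
400 170 [ 567.7 -178.9    3.1]
427 218 [ 463.1 -236.3    9.4]
350 220 [451.9 -74.    2.2]
160 200 [474.4 335.8   4.5]
250 250 [377.4 134.8  -1.4]
```

View pics/mat.png

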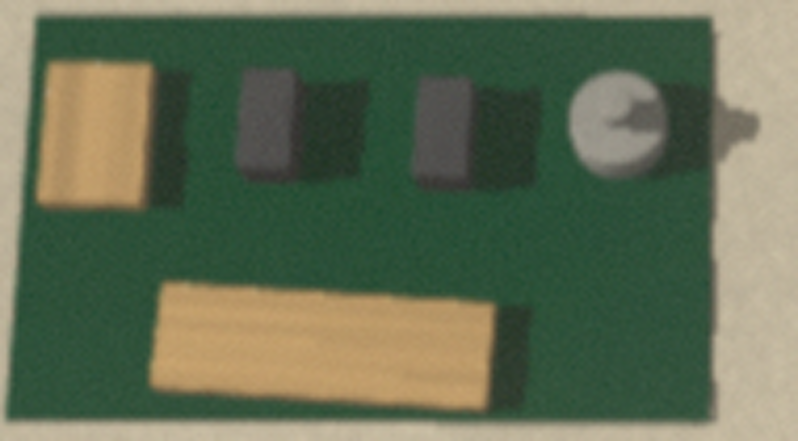

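View pics/page.png

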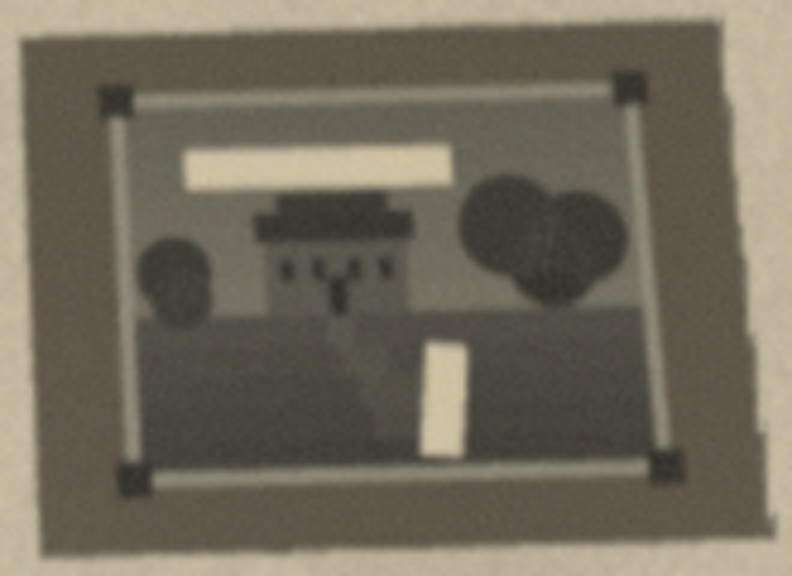

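Candidates (top-view px, native):
- **Long-board shapes:** plywood (217,202), yellow (209,280), purple (435,328). The description calls for plywood on the mat.
- **Short board:** (165,151).
- **Bars:** (204,149) and (245,151).
- **Round weight:** (287,150).
- **Brush and jar:** (100,35) or the small (265,83), and (374,83). I leave all of these.

The close crop confirms the plywood boards and dark bars on the green mat. Next I'll measure.

```bash
cat > meas.py <<'E'
from h import *
def rect(c,mask_fn,roi,z,S=6):
    u0,v0,u1,v1=roi
    im=cv2.GaussianBlur(c['color'],(3,3),0)[v0:v1,u0:u1].astype(np.float32)
    im=cv2.resize(im,None,fx=S,fy=S,interpolation=cv2.INTER_CUBIC)
    m=mask_fn(im).astype(np.uint8)
    m=cv2.morphologyEx(m,cv2.MORPH_OPEN,np.ones((9,9)))
    cs,_=cv2.findContours(m,cv2.RETR_EXTERNAL,cv2.CHAIN_APPROX_NONE)
    k=max(cs,key=cv2.contourArea)[:,0,:].astype(float)
    k=(k+.5)/S-.5+[u0,v0]
    w=np.array([pt(c,a,b,z)[:2] for a,b in k],np.float32)
    (cx,cy),(a,b),an=cv2.minAreaRect(w)
    if a<b: a,b,an=b,a,an+90
    M=cv2.moments(w.reshape(-1,1,2)); 
    cen=(M['m10']/M['m00'],M['m01']/M['m00'])
    # second-moment axis
    th=.5*np.arctan2(2*M['mu11'],M['mu20']-M['mu02'])
    return dict(c=np.round((cx,cy),1),cen=np.round(cen,1),size=np.round((a,b),1),ang=round((an+90)%180-90,2),mom=round(np.degrees(th),2),area=round(M['m00']))
R=lambda i:i[...,0];G=lambda i:i[...,1];B=lambda i:i[...,2]
wood=lambda i:(R(i)-G(i)>12)&(R(i)-B(i)>40)&(R(i)>110)
E
python3 - <<'E'
from meas import *
c=cap('top'); im=c['color']
for n,u,v in [('sb',165,151),('bar',203,148),('barside',203,162),('mat',250,180),('shadow',217,155),('mend',400,170),('print',400,160),('page',345,200),('bench',330,200),('rw',284,145)]: print(n,im[v,u])
print('long',rect(c,wood,(165,180,270,225),18)); print('short',rect(c,wood,(143,128,190,175),18))
br=lambda i:(R(i)>150)
print('lm',rect(c,br,(366,160,435,180),4)); print('sm',rect(c,br,(418,202,438,236),4))
notbench=lambda i:R(i)<130
print('page',rect(c,notbench,(335,135,505,255),4))
for roi in [(190,130,228,168),(232,132,270,168)]:
    print('bar',rect(c,lambda i:(G(i)-R(i)<12)&(R(i)>62),roi,31), rect(c,lambda i:(G(i)-R(i)<12)&(R(i)>20),roi,31))
print('rw',rect(c,lambda i:(R(i)>115)&(R(i)-B(i)<30),(272,132,302,166),31))
E
```

```text
sb [192 157 108]
bar [80 78 77]
barside [55 56 51]
mat [41 80 58]
shadow [43 57 43]
mend [205 192 163]
print [102  98  85]
page [97 88 76]
bench [192 182 157]
rw [156 152 140]
long {'c': array([473.5, 210.9]), 'cen': array([473.4, 210.8]), 'size': array([170.6,  55.6]), 'ang': 89.21, 'mom': np.float64(89.1), 'area': 9207}
short {'c': array([579. , 338.6]), 'cen': array([579. , 338.5]), 'size': array([77.1, 55.1]), 'ang': 2.17, 'mom': np.float64(2.92), 'area': 4118}
lm {'c': array([ 568.9, -180.4]), 'cen': array([ 568.9, -180.3]), 'size': array([121.6,  19.9]), 'ang': -85.94, 'mom': np.float64(-85.91), 'area': 2276}
sm {'c': array([ 464.7, -237.6]), 'cen': array([ 464.7, -237.5]), 'size': array([50.4, 18.4]), 'ang': -3.04, 'mom': np.float64(-2.85), 'area': 867}
page {'c': array([ 516.8, -212.9]), 'cen': array([ 516.9, -212.2]), 'size': array([321.1, 239. ]), 'ang': -85.55, 'mom': np.float64(-85.47), 'area': 75692}
bar {'c': array([586.6, 247.9]), 'cen': array([586.8, 247.9]), 'size': array([55.5, 28.4]), 'ang': 1.93, 'mom': np.float64(1.76), 'area': 1477} {'c': array([584.5, 244.3]), 'cen': array([584.5, 244.7]), 'size': array([59.6, 35.5]), 'ang': 1.41, 'mom': np.float64(5.05), 'area': 1916}
bar {'c': array([586.8, 157.4]), 'cen': array([587. , 157.4]), 'size': array([55.2, 27.9]), 'ang': 0.28, 'mom': np.float64(0.71), 'area': 1447} {'c': array([584.7, 155.1]), 'cen': array([584.7, 155.3]), 'size': array([59.5, 32.3]), 'ang': 0.99, 'mom': np.float64(3.07), 'area': 1783}
rw {'c': array([596.1,  71. ]), 'cen': array([595.5,  72.5]), 'size': array([49.5, 44.2]), 'ang': 9.5, 'mom': np.float64(-0.16), 'area': 1573}
```

```bash
cat >> h.py <<'E'
def go(x,y,z,jaw):
    s=telemetry.sense(); T=np.array(s['tool_rot']); p=np.array(s['tcp_pos'])
    d=T.T@(np.array([x,y,z])-p)/10
    cur=np.degrees(np.arctan2(T[1,1],T[0,1]))
    turn=-((jaw-cur+180)%360-180)
    print('t',round(s['time'],2),'p',np.round(p,1),'jaw',round(cur,2),'open',round(s['opening'],1),'F',np.round(s['contact_force'],1),'q6',round(s['qpos'][5],2))
    print('shift cm',np.round(d,2),'turn',round(np.radians(turn),4))
E
python3 - <<'E'
from h import *
c=cap('top')
print(pt(c,275.2,150,31),pt(c,298.8,150,31),pt(c,287,136.7,31))
s=cap('scene'); save(s['color'][215:255,330:380],'rws.png',8)
save(c['color'][130:170,270:310],'rwt.png',8)
go(473.5,210.9,80,-0.9)
E
```

```text
[590.67669611  93.11660152  31.        ] [593.1943595   42.61259977  31.        ] [621.87028012  69.67746191  31.        ]
t 0.3 p [157.5 604.7 231. ] jaw 75.4 open 85.5 F [-1.2 -0.3 -0.2] q6 -0.0
shift cm [-40.5  -30.13  15.12] turn 1.3317
```

View pics/rws.png

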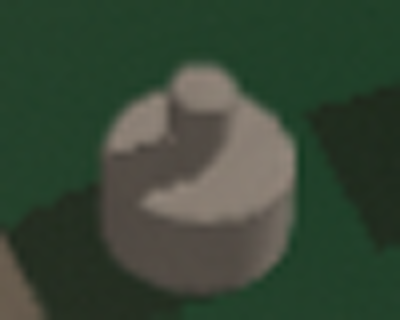

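View pics/rwt.png

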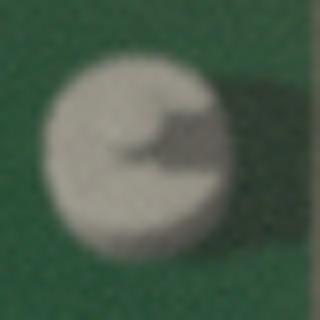

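Round weight: disc centre is about (597, 68), from top disc edges at px u275–299, v137. Moving above the long board.

Emit:
{"op": "carry_out", "data": {
  "rows": "-3 -2.2 1 0.1 8.54;-6 -4.5 2 0.2 8.54;-9 -6.7 3 0.3 8.54;-12 -9 4 0.4 8.54;-15 -11.2 5 0.5 8.54;-18 -13.4 6 0.6 8.54;-21 -15.6 7 0.7 8.54;-24 -17.9 8 0.8 8.54;-27 -20.1 9 0.9 8.54;-30 -22.3 10 1 8.54;-33 -24.6 11 1.1 8.54;-36 -26.8 13 1.2 8.54;-39 -29 14 1.3 8.54;-40.5 -30.1 15 1.33 8.54;-40.5 -30.1 15 1.33 8.54;-40.5 -30.1 15 1.33 8.54"
}}

```text
time: 1.9
tcp_pos: [473.4, 211.3, 81.2]
tool_rot: [[0.014, 1.0, -0.001], [1.0, -0.014, -0.0], [-0.0, -0.001, -1.0]]
contact_force: [0.3, 0.5, 0.4]
opening: 85.2
```

```bash
python3 - <<'E'
from h import *
go(473.5,210.9,4,-0.9)
s=cap('scene'); print(pt(s,354.9,225.5,46)); save(s['color'],'s1.png',1.25)
go(473.5,210.9,4,-0.9)
E
```

```text
t 1.9 p [473.4 211.3  81.2] jaw -0.83 open 85.2 F [0.3 0.5 0.4] q6 0.43
shift cm [-0.04  0.01  7.72] turn 0.0013
[593.61350923  73.88211619  46.        ]
t 1.95 p [473.3 211.9  81.5] jaw -0.77 open 85.1 F [-1.   0.7  1.1] q6 0.43
shift cm [-0.1   0.02  7.75] turn 0.0023
```

View pics/s1.png

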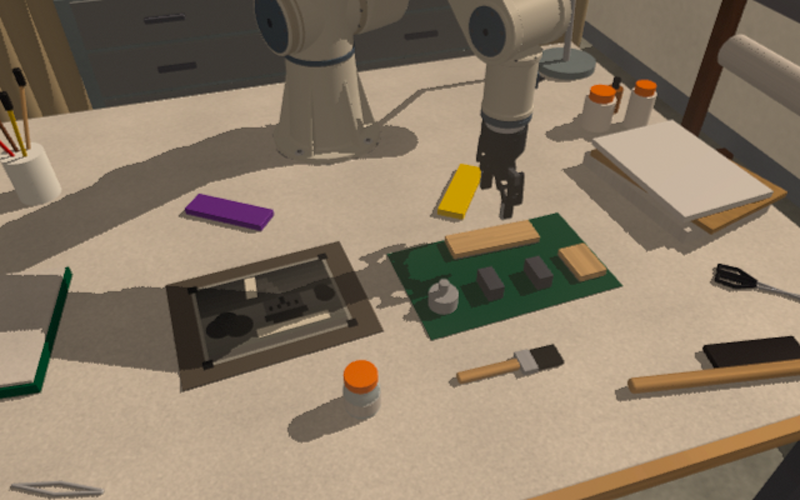

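```bash
python3 - <<'E'
from meas import *
s=cap('scene');c=cap('top')
def proj(c,p):
    q=np.array(c['attitude']).T@(np.array(p)-c['eye']); return np.round(q[:2]/q[2]*f(c)+[c['cx'],c['cy']],1)
for p in [(516,211,95),(430,211,95),(473.5,211,18),(597,68,46),(597,68,31),(586.6,248,31),(586.8,157.4,31),(579,338.6,18)]: print(p,proj(s,p)*1.25)
print(rect(s,wood,(350,170,440,210),18),rect(s,wood,(440,190,490,226),18))
save(s['color'][60:260,320:520],'s2.png',3);save(c['color'][100:300,100:340],'t2.png',3)
E
```

```text
(516, 211, 95) [503.625 215.25 ]
(430, 211, 95) [484.25  187.375]
(473.5, 211, 18) [489.875 234.   ]
(597, 68, 46) [441. 284.]
(597, 68, 31) [440.625 290.375]
(586.6, 248, 31) [536.125 264.25 ]
(586.8, 157.4, 31) [487.875 275.25 ]
(579, 338.6, 18) [579.125 256.5  ]
{'c': array([471.9, 222.2]), 'cen': array([458.2, 207.1]), 'size': array([218.8, 122.9]), 'ang': 72.51, 'mom': np.float64(81.43), 'area': 17291} {'c': array([580.4, 366.8]), 'cen': array([580.6, 358.3]), 'size': array([112.2,  95.2]), 'ang': -89.99, 'mom': np.float64(-58.8), 'area': 7087}
```

View pics/s2.png

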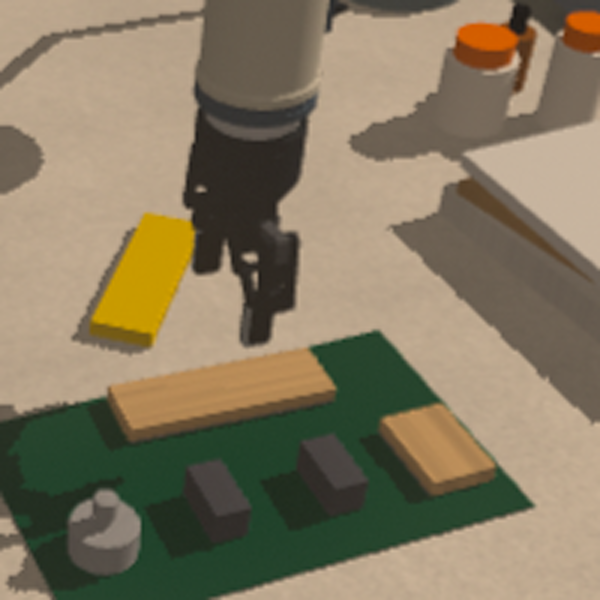

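View pics/t2.png

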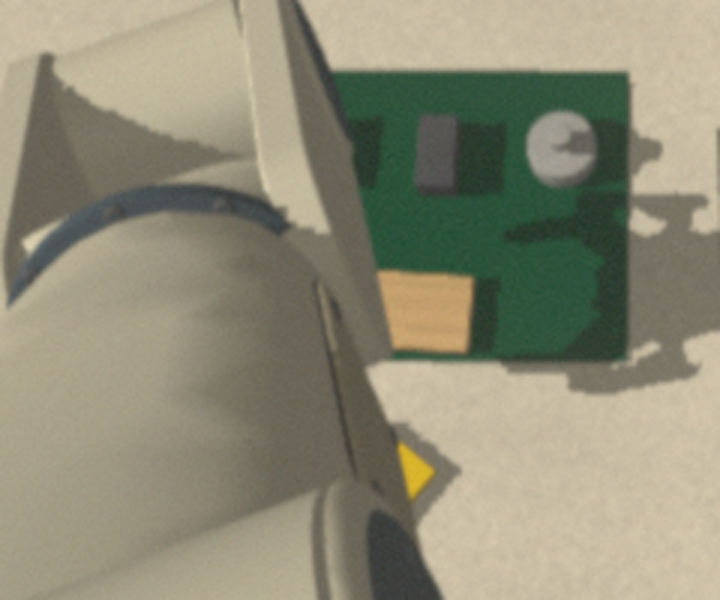

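Calibrations agree within about 2–3 mm, and the gripper is centred over the long board. Descending.

Emit:
{"op": "carry_out", "data": {
  "rows": "-0.02 0 1.5 0 8.54;-0.04 0 3 0 8.54;-0.05 0 4.5 0 8.54;-0.05 0 6 0 8.54;-0.05 0 7 0 8.54;-0.05 0 7.6 0 8.54;-0.05 0 7.7 0 8.54;-0.05 0 7.7 0 8.54;-0.05 0 7.7 0 7;-0.05 0 7.7 0 6;-0.05 0 7.7 0 5;-0.05 0 7.7 0 4.5;-0.05 0 7.7 0 4.5;-0.05 0 7.7 0 4.5;-0.05 0 7.7 0 4.5"
}}

```text
time: 3.55
tcp_pos: [474.0, 211.1, 5.2]
tool_rot: [[0.014, 1.0, 0.001], [1.0, -0.014, 0.0], [0.0, 0.001, -1.0]]
contact_force: [-1.4, -0.8, 8.9]
opening: 52.4
```

```bash
python3 - <<'E'
from h import *
s=cap('scene'); save(s['color'][100:250,340:480],'s3.png',4)
go(473.5,210.9,100,-0.9)
E
```

```text
t 3.6 p [474.  211.1   5.2] jaw -0.81 open 52.3 F [-1.5 -1.3  9.1] q6 0.43
shift cm [-0.01 -0.04 -9.48] turn 0.0016
```

View pics/s3.png

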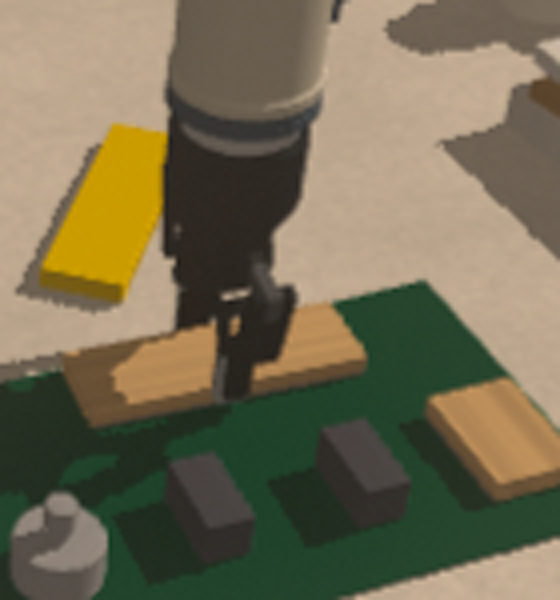

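Gripped (opening 52 mm), board between the jaws. Lifting.

Emit:
{"op": "carry_out", "data": {
  "rows": "0 0 -0.5 0 4.5;0 0 -1 0 4.5;0 0 -2 0 4.5;0 0 -3.5 0 4.5;0 0 -5.5 0 4.5;0 0 -7.5 0 4.5;0 0 -9 0 4.5;0 0 -9.5 0 4.5;0 0 -9.5 0 4.5"
}}

```text
time: 4.5
tcp_pos: [474.0, 211.2, 100.2]
tool_rot: [[0.014, 1.0, 0.002], [1.0, -0.014, 0.001], [0.001, 0.002, -1.0]]
contact_force: [-0.4, -0.2, -0.5]
opening: 52.3
```

```bash
python3 - <<'E'
from h import *
s=cap('scene'); save(s['color'][80:230,340:480],'s4.png',4)
go(568.9,-180.4,100,4.1)
E
```

```text
t 4.55 p [473.6 210.9  99.4] jaw -0.8 open 52.1 F [-0.5 -0.3 -1.1] q6 0.43
shift cm [-39.    10.08  -0.06] turn -0.0856
```

View pics/s4.png

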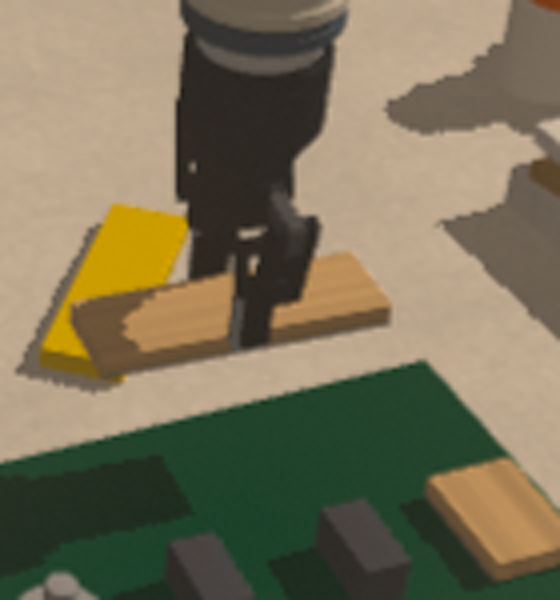

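Board held level. Carrying it over to the long mend.

Emit:
{"op": "carry_out", "data": {
  "rows": "-1 0.2 0 0 4.5;-3 0.7 0 0 4.5;-5.5 1.4 0 -0.01 4.5;-8.5 2.2 0 -0.02 4.5;-11.5 3 0 -0.03 4.5;-14.5 3.8 0 -0.04 4.5;-17.5 4.6 0 -0.05 4.5;-20.5 5.4 0 -0.06 4.5;-23.5 6.2 0 -0.07 4.5;-26.5 6.9 0 -0.08 4.5;-29.5 7.7 0 -0.085 4.5;-32.5 8.5 0 -0.085 4.5;-35 9.1 0 -0.085 4.5;-37 9.6 0 -0.085 4.5;-38.3 9.9 0 -0.085 4.5;-39 10.08 0 -0.085 4.5;-39 10.08 0 -0.085 4.5;-39 10.08 0 -0.085 4.5"
}}

```text
time: 6.35
tcp_pos: [568.5, -179.8, 99.0]
tool_rot: [[-0.071, 0.997, -0.001], [0.997, 0.071, 0.0], [0.001, -0.001, -1.0]]
contact_force: [0.3, 0.3, -0.5]
opening: 52.1
```

```bash
python3 - <<'E'
from h import *
s=cap('scene');c=cap('top'); save(s['color'][150:330,120:340],'s5.png',3.5);save(c['color'][100:290,310:530],'t5.png',3.5)
go(568.9,-180.4,8,4.1)
E
```

```text
t 6.45 p [ 568.7 -179.5   99.2] jaw 4.11 open 52.3 F [ 0.8  0.5 -1.3] q6 -0.38
shift cm [-0.09  0.02  9.12] turn 0.0002
```

View pics/s5.png

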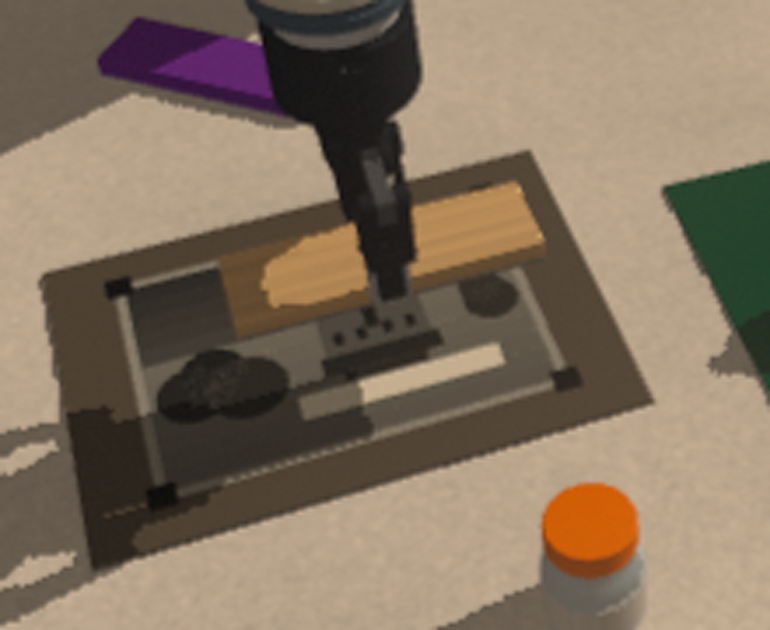

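View pics/t5.png

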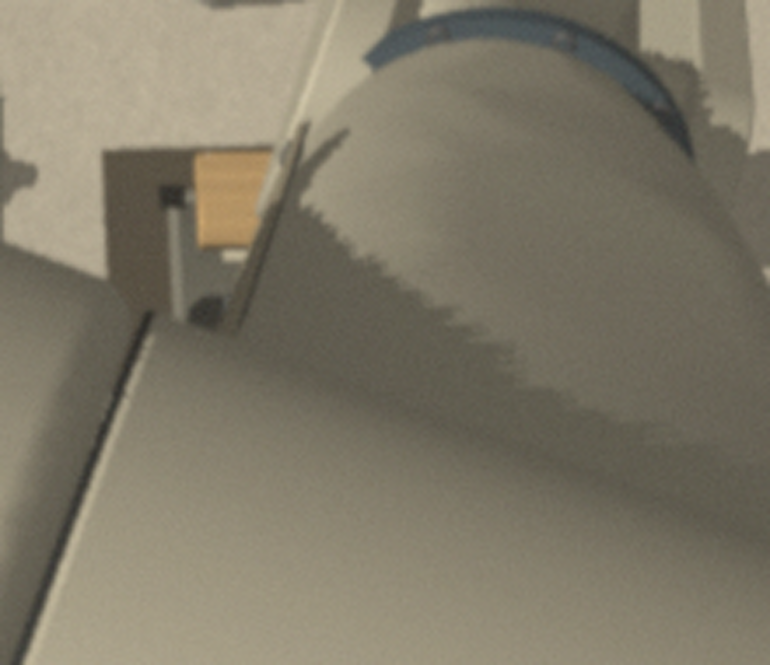

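Emit:
{"op": "carry_out", "data": {
  "rows": "-0.09 0.02 1 0 4.5;-0.09 0.02 2.5 0 4.5;-0.09 0.02 4 0 4.5;-0.09 0.02 5.5 0 4.5;-0.09 0.02 7 0 4.5;-0.09 0.02 8 0 4.5;-0.09 0.02 8.7 0 4.5;-0.09 0.02 9 0 4.5;-0.09 0.02 9.1 0 4.5;-0.09 0.02 9.2 0 4.5;-0.09 0.02 9.2 0 4.5;-0.09 0.02 9.2 0 4.5"
}}

```text
time: 7.65
tcp_pos: [569.5, -181.4, 7.8]
tool_rot: [[-0.071, 0.997, 0.001], [0.997, 0.071, -0.0], [-0.0, 0.001, -1.0]]
contact_force: [-0.0, 0.1, -0.6]
opening: 52.5
```

```bash
python3 - <<'E'
from h import *
s=cap('scene');save(s['color'][150:330,120:340],'s6.png',3.5)
go(568.9,-180.4,6,4.1)
E
```

```text
t 7.7 p [ 569.5 -181.4    7.7] jaw 4.07 open 52.3 F [-0.1  0.1 -0.5] q6 -0.38
shift cm [ 0.1  -0.05  0.17] turn -0.0005
```

View pics/s6.png

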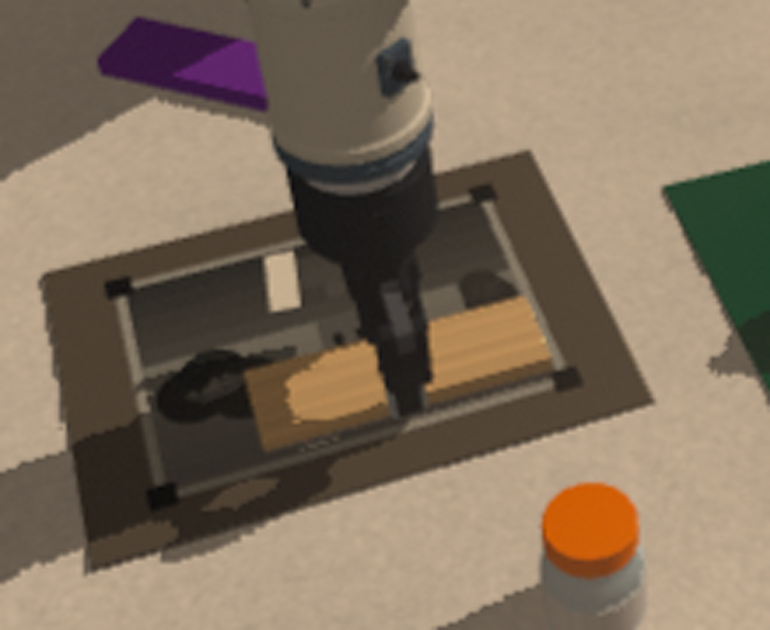

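Emit:
{"op": "carry_out", "data": {
  "rows": "0.05 -0.03 0 0 4.5;0.1 -0.05 0 0 4.5;0.1 -0.05 0.05 0 4.5;0.1 -0.05 0.1 0 4.5;0.1 -0.05 0.15 0 4.5;0.1 -0.05 0.15 0 4.5;0.1 -0.05 0.15 0 4.5"
}}

```text
time: 8.4
tcp_pos: [568.6, -180.3, 6.2]
tool_rot: [[-0.071, 0.997, 0.0], [0.997, 0.071, 0.0], [0.0, 0.0, -1.0]]
contact_force: [-1.9, 1.1, 6.2]
opening: 52.2
```

```bash
python3 - <<'E'
from h import *
go(568.9,-180.4,6,4.1)
E
```

```text
t 8.4 p [ 568.6 -180.3    6.2] jaw 4.06 open 52.2 F [-1.9  1.1  6.2] q6 -0.38
shift cm [-0.01  0.03  0.02] turn -0.0006
```

Board touches the page (6 N). Releasing and rising, then moving toward the short board so the camera sees the page.

Emit:
{"op": "carry_out", "data": {
  "rows": "0 0 0 0 5.3;0 0 0 0 5.6;0 0 0 0 6;0 0 0 0 6.6;0 0 0 0 7.2;0 0 0 0 7.2;0 0 -0.3 0 7.2;0 0 -1 0 7.2;0 0 -2.5 0 7.2;0 0 -5 0 7.2;0 0 -8 0 7.2;0 0 -10 0 7.2;0 0 -10 0 7.2"
}}

```text
time: 9.7
tcp_pos: [570.9, -181.1, 110.2]
tool_rot: [[-0.071, 0.997, 0.006], [0.997, 0.071, -0.002], [-0.002, 0.006, -1.0]]
contact_force: [0.2, 0.1, -0.1]
opening: 71.9
```

```bash
python3 - <<'E'
from h import *
go(579,338.6,106,92.6)
E
```

```text
t 9.7 p [ 570.9 -181.1  110.2] jaw 4.07 open 71.9 F [ 0.2  0.1 -0.1] q6 -0.38
shift cm [51.78  4.49  0.32] turn -1.5452
```

Emit:
{"op": "carry_out", "data": {
  "rows": "2 0.2 0 -0.1 8;5 0.4 0 -0.2 8;9 0.8 0 -0.3 8;13 1.1 0 -0.4 8;17 1.5 0 -0.5 8;21 1.8 0 -0.6 8;25 2.2 0 -0.7 8;29 2.5 0 -0.8 8;33 2.9 0 -0.9 8;37 3.2 0 -1 8;41 3.6 0 -1.1 8;45 3.9 0 -1.2 8;48 4.2 0 -1.3 8;50 4.4 0 -1.4 8;51.5 4.5 0 -1.5 8;51.8 4.5 0.2 -1.545 8;51.8 4.5 0.2 -1.545 8;51.8 4.5 0.2 -1.545 8;51.8 4.5 0.2 -1.545 8"
}}

```text
time: 11.6
tcp_pos: [576.7, 339.0, 103.8]
tool_rot: [[-0.999, -0.044, -0.0], [-0.044, 0.999, -0.0], [0.0, -0.0, -1.0]]
contact_force: [-0.1, -0.3, -0.9]
opening: 80.2
```

```bash
python3 - <<'E'
from meas import *
c=cap('top');save(c['color'][135:255,335:500],'t7.png',4.8);
print('lb',rect(c,wood,(345,150,460,190),19)); 
go(579,338.6,5,92.6)
E
```

```text
lb {'c': array([ 565.2, -177.7]), 'cen': array([ 565.1, -176.9]), 'size': array([172.4,  56. ]), 'ang': -85.8, 'mom': np.float64(-85.51), 'area': 9217}
t 11.65 p [576.8 339.  103.8] jaw 92.51 open 80.2 F [-0.7  0.4 -0.7] q6 -1.09
shift cm [-0.22 -0.05  9.88] turn -0.0016
```

View pics/t7.png

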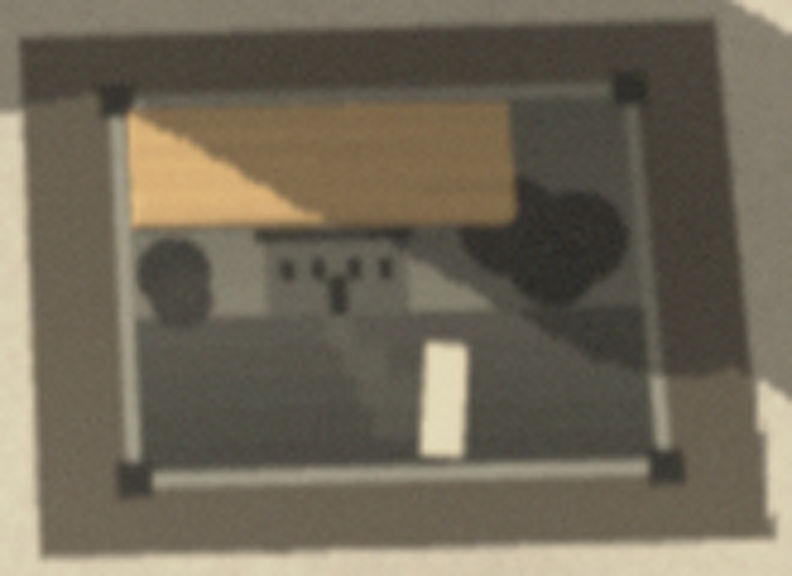

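```bash
cat > chk.py <<'E'
from meas import *
s=cap('scene'); s0=dict(s); s0['color']=cv2.resize(cv2.imread('pics/scene0.png')[:,:,::-1],(640,400),interpolation=cv2.INTER_AREA)
br=lambda i:(R(i)>140)&(R(i)-B(i)<75)
print('scene lm',rect(s0,br,(200,246,268,272),4)); print('scene sm',rect(s0,lambda i:R(i)>140,(190,218,212,242),4))
E
python3 - <<'E'
from chk import *
save(s['color'][190:310,130:310],'s8.png',4.4)
save(s0['color'][190:310,130:310],'s8b.png',4.4)
E
```

```text
scene lm {'c': array([ 570. , -178.2]), 'cen': array([ 570.2, -178.2]), 'size': array([121.1,  19.1]), 'ang': -85.99, 'mom': np.float64(-85.89), 'area': 2143}
scene sm {'c': array([ 465.5, -235.5]), 'cen': array([ 465.8, -235.5]), 'size': array([50.4, 17.7]), 'ang': -2.79, 'mom': np.float64(-2.43), 'area': 822}
```

View pics/s8.png

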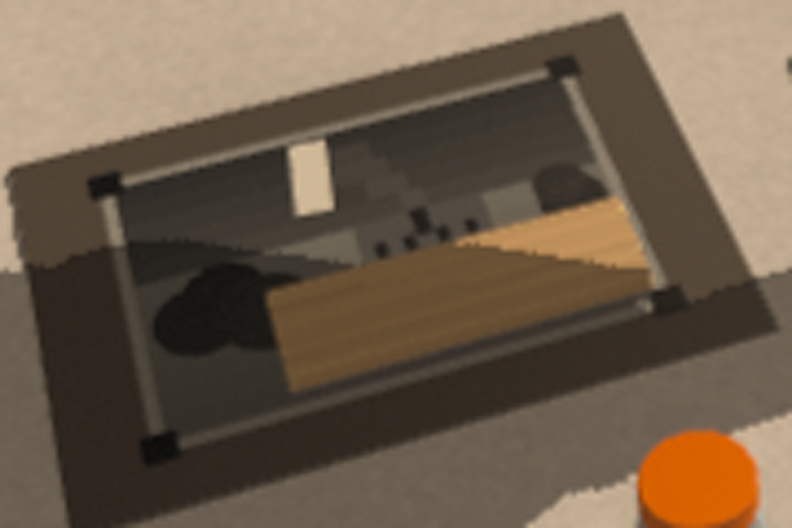

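View pics/s8b.png

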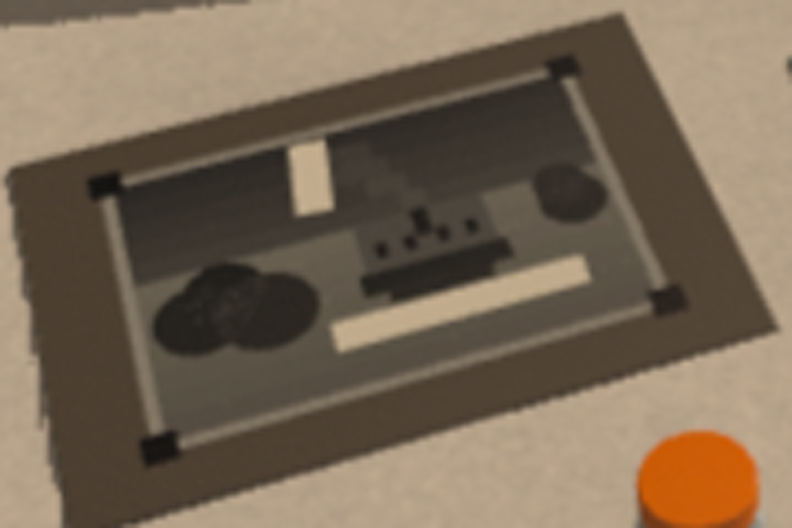

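```bash
python3 - <<'E'
from h import *
s=cap('scene');c=cap('top')
g=lambda x,y,z:pt(s,130+(x+.5)/4.4-.5,190+(y+.5)/4.4-.5,z)[:2]
q=[g(267,293,19),g(620,197,19),g(652,287,4),g(291,392,4)]
print(np.round(q,1),np.mean(q,0))
g=lambda x,y,z:pt(c,335+(x+.5)/4.8-.5,135+(y+.5)/4.8-.5,z)[:2]
for n,q in [('board',[g(127,105,19),g(510,102,19),g(515,222,19),g(133,227,19)]),('mend',[g(183,150,4),g(452,146,4),g(453,184,4),g(186,191,4)])]:
  print(n,np.round(q,1).tolist(),np.mean(q,0))
E
```

```text
[[ 551.9 -263.6]
 [ 540.1  -94.6]
 [ 587.6  -91.3]
 [ 600.8 -261. ]] [ 570.11492267 -177.60559026]
board [[589.1, -92.0], [599.1, -263.8], [543.5, -265.8], [532.7, -96.3]] [ 566.1068145  -179.44806435]
mend [[573.8, -119.3], [581.8, -241.2], [563.9, -241.6], [554.6, -121.1]] [ 568.53528663 -180.80070171]
```

Two estimates disagree by about 2 mm because the page is in shadow, so I'll re-measure in clear light once the arm is away. Picking the short board next.

Emit:
{"op": "carry_out", "data": {
  "rows": "-0.1 -0.05 1.5 0 8;-0.22 -0.05 3 0 8;-0.22 -0.05 5 0 8;-0.22 -0.05 7 0 8;-0.22 -0.05 8.5 0 8;-0.22 -0.05 9.4 0 8;-0.22 -0.05 9.8 0 8;-0.22 -0.05 9.8 0 8;-0.22 -0.05 9.8 0 7;-0.22 -0.05 9.8 0 6;-0.22 -0.05 9.8 0 5;-0.22 -0.05 9.8 0 4.5;-0.22 -0.05 9.8 0 4.5;-0.22 -0.05 9.8 0 4.5"
}}

```text
time: 13.2
tcp_pos: [579.7, 339.6, 7.1]
tool_rot: [[-0.999, -0.045, 0.002], [-0.045, 0.999, 0.001], [-0.002, 0.001, -1.0]]
contact_force: [-0.6, -0.5, 5.9]
opening: 52.1
```

```bash
python3 - <<'E'
from h import *
s=cap('scene'); save(s['color'][120:250,400:520],'s9.png',4)
go(579,338.6,110,92.6)
E
```

```text
t 13.25 p [579.7 339.6   7.1] jaw 92.59 open 52.0 F [ 0.  -0.   6.1] q6 -1.09
shift cm [  0.06  -0.09 -10.29] turn -0.0002
```

View pics/s9.png

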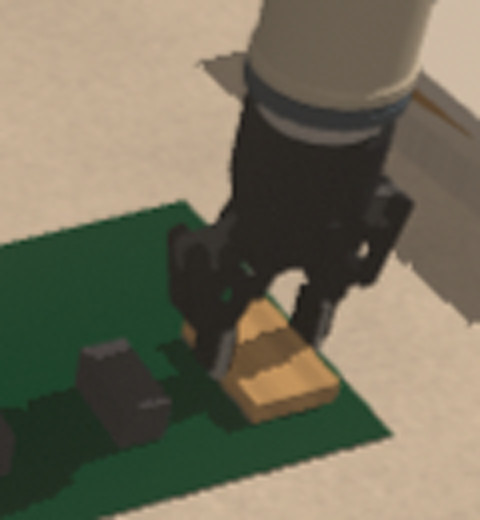

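Gripped. Lifting and carrying.

Emit:
{"op": "carry_out", "data": {
  "rows": "0 0 -0.5 0 4.5;0 0 -1 0 4.5;0 0 -2 0 4.5;0 0 -3.5 0 4.5;0 0 -5.5 0 4.5;0 0 -7.5 0 4.5;0 0 -9.5 0 4.5;0 0 -10.3 0 4.5;0 0 -10.3 0 4.5;0 0 -10.3 0 4.5"
}}

```text
time: 14.25
tcp_pos: [578.7, 339.0, 108.5]
tool_rot: [[-0.999, -0.045, -0.0], [-0.045, 0.999, -0.0], [0.0, -0.0, -1.0]]
contact_force: [-1.2, 0.5, -0.4]
opening: 52.0
```

```bash
python3 - <<'E'
from h import *
go(466,-237.6,110,87)
E
```

```text
t 14.25 p [578.7 339.  108.5] jaw 92.59 open 52.0 F [-1.2  0.5 -0.4] q6 -1.09
shift cm [ 13.86 -57.09  -0.13] turn 0.0975
```

Emit:
{"op": "carry_out", "data": {
  "rows": "0.3 -1 0 0 4.5;0.8 -3 0 0 4.5;1.5 -6 0 0.01 4.5;2.3 -9.5 0 0.02 4.5;3.2 -13 0 0.03 4.5;4.1 -17 0 0.04 4.5;5.1 -21 0 0.05 4.5;6.1 -25 0 0.06 4.5;7 -29 0 0.07 4.5;8 -33 0 0.08 4.5;9 -37 0 0.09 4.5;9.9 -41 0 0.0975 4.5;10.9 -45 0 0.0975 4.5;11.9 -49 0 0.0975 4.5;12.7 -52.5 0 0.0975 4.5;13.4 -55 0 0.0975 4.5;13.7 -56.5 0 0.0975 4.5;13.86 -57.1 0 0.0975 4.5;13.86 -57.1 0 0.0975 4.5;13.86 -57.1 0 0.0975 4.5"
}}

```text
time: 16.25
tcp_pos: [466.2, -236.6, 108.5]
tool_rot: [[-0.999, 0.052, -0.001], [0.052, 0.999, 0.001], [0.001, 0.001, -1.0]]
contact_force: [-1.0, 0.5, -0.8]
opening: 52.4
```

```bash
python3 - <<'E'
from h import *
go(466,-237.6,9.5,87)
s=cap('scene'); save(s['color'][130:310,120:330],'s10.png',3.5)
E
```

```text
t 16.25 p [ 466.2 -236.6  108.5] jaw 87.03 open 52.4 F [-1.   0.5 -0.8] q6 -1.99
shift cm [ 0.01 -0.11  9.9 ] turn 0.0005
```

View pics/s10.png

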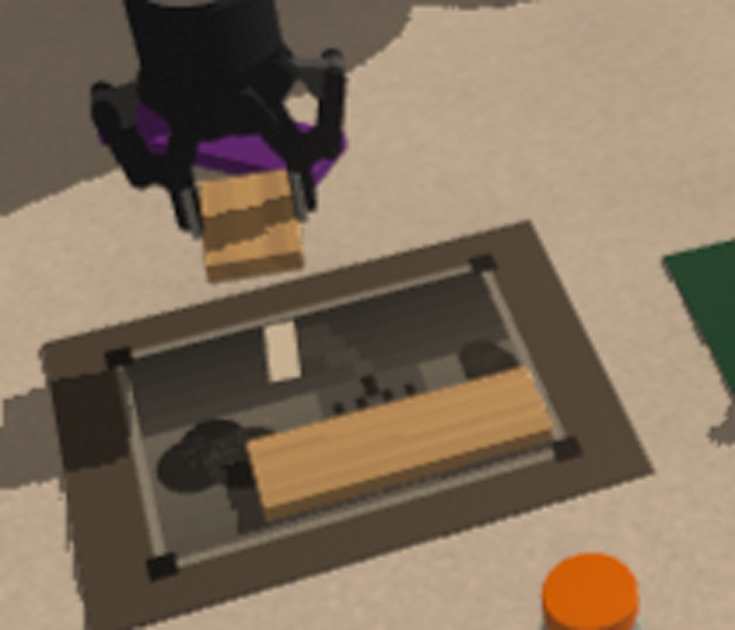

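```bash
python3 - <<'E'
from meas import *
s=cap('scene'); save(s['color'][225:285,180:290],'s11.png',7)
print(rect(s,lambda i:(R(i)>140)&(R(i)-B(i)>30),(188,230,284,282),19))
E
```

```text
{'c': array([ 571. , -176.8]), 'cen': array([ 571.5, -176.8]), 'size': array([170.5,  55.8]), 'ang': -86.56, 'mom': np.float64(-86.17), 'area': 8910}
```

View pics/s11.png

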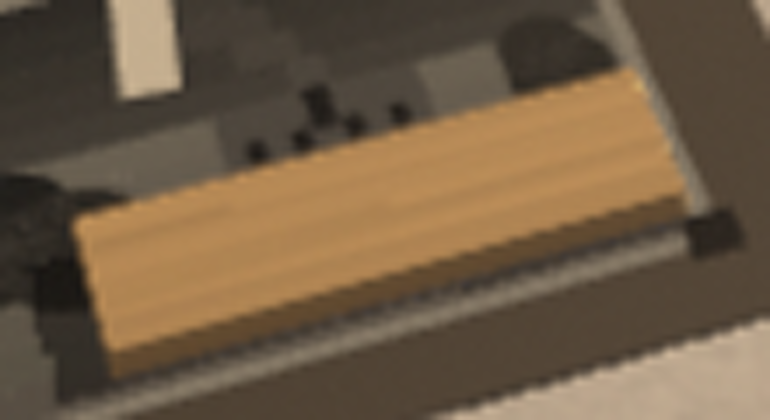

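```bash
python3 - <<'E'
from h import *
go(465.5,-238,9.5,87)
E
```

```text
t 16.35 p [ 466.5 -236.5  108.7] jaw 87.07 open 52.0 F [-0.1 -0.7 -1. ] q6 -1.99
shift cm [ 0.08 -0.16  9.92] turn 0.0012
```

Emit:
{"op": "carry_out", "data": {
  "rows": "0.08 -0.1 1.5 0 4.5;0.08 -0.14 3.5 0 4.5;0.08 -0.14 5.5 0 4.5;0.08 -0.14 7.5 0 4.5;0.08 -0.14 9 0 4.5;0.08 -0.14 9.6 0 4.5;0.08 -0.14 9.8 0 4.5;0.08 -0.14 9.8 0 4.5;0.08 -0.14 9.8 0 4.5"
}}

```text
time: 17.25
tcp_pos: [466.0, -239.0, 11.5]
tool_rot: [[-0.999, 0.052, 0.001], [0.052, 0.999, -0.001], [-0.001, -0.0, -1.0]]
contact_force: [0.5, -0.1, -0.2]
opening: 52.2
```

```bash
python3 - <<'E'
from h import *
go(465.5,-238,8,87)
E
```

```text
t 17.25 p [ 466.  -239.    11.5] jaw 87.02 open 52.2 F [ 0.5 -0.1 -0.2] q6 -2.0
shift cm [0.05 0.09 0.35] turn 0.0003
```

Emit:
{"op": "carry_out", "data": {
  "rows": "0.05 0.06 0.1 0 4.5;0.05 0.06 0.2 0 4.5;0.05 0.06 0.27 0 4.5;0.05 0.06 0.32 0 4.5;0.05 0.06 0.36 0 4.5;0.05 0.06 0.36 0 4.5"
}}

```text
time: 17.85
tcp_pos: [465.0, -238.3, 8.0]
tool_rot: [[-0.999, 0.052, 0.0], [0.052, 0.999, -0.0], [-0.0, -0.0, -1.0]]
contact_force: [-3.3, 1.5, 12.8]
opening: 52.0
```

```bash
python3 - <<'E'
from h import *
s=cap('scene'); save(s['color'][200:290,160:300],'s12.png',5)
go(465.5,-238,8,87)
E
```

```text
t 17.9 p [ 465.1 -238.3    8.1] jaw 87.0 open 52.0 F [-3.9  1.1 14.3] q6 -1.99
shift cm [-0.04  0.04  0.01] turn -0.0001
```

View pics/s12.png

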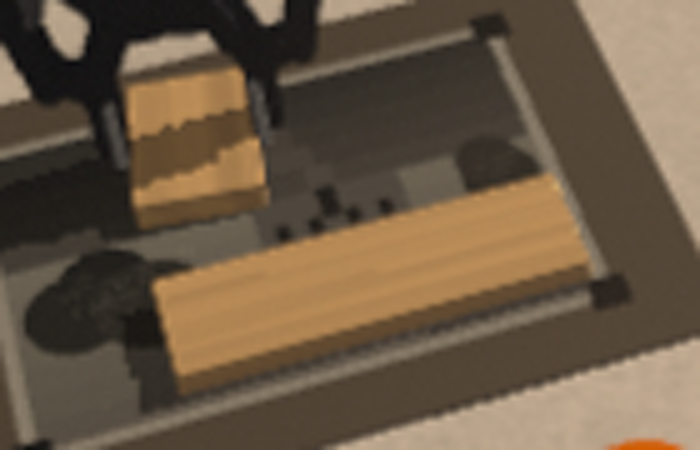

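Emit:
{"op": "carry_out", "data": {
  "rows": "0 0 -0.05 0 4.5;0 0 -0.08 0 5;0 0 -0.08 0 5.5;0 0 -0.08 0 6;0 0 -0.08 0 6.6;0 0 -0.08 0 7;0 0 -0.08 0 7;0 0 -0.5 0 7;0 0 -1.5 0 7;0 0 -3.5 0 7;0 0 -6 0 7;0 0 -9 0 7;0 0 -12 0 7;0 0 -13 0 7;0 0 -13 0 7"
}}

```text
time: 19.4
tcp_pos: [466.0, -238.8, 139.1]
tool_rot: [[-0.999, 0.052, 0.003], [0.052, 0.999, -0.002], [-0.003, -0.002, -1.0]]
contact_force: [1.0, 0.1, -0.5]
opening: 70.3
```

```bash
python3 - <<'E'
from h import *
go(400,450,140,91.8)
E
```

```text
t 19.4 p [ 466.  -238.8  139.1] jaw 87.01 open 70.3 F [ 1.   0.1 -0.5] q6 -1.99
shift cm [10.19 68.44 -0.23] turn -0.0837
```

Emit:
{"op": "carry_out", "data": {
  "rows": "0.5 3 0 0 6;1.2 7 0 -0.02 6;1.8 11 0 -0.04 6;2.3 15 0 -0.06 6;2.9 19 0 -0.08 6;3.5 23 0 -0.0837 6;4.1 27 0 -0.0837 6;4.7 31 0 -0.0837 6;5.3 35 0 -0.0837 6;5.9 39 0 -0.0837 6;6.5 43 0 -0.0837 6;7.1 47 0 -0.0837 6;7.7 51 0 -0.0837 6;8.3 55 0 -0.0837 6;8.9 59 0 -0.0837 6;9.5 63 0 -0.0837 6;9.9 66 0 -0.0837 6;10.1 68 0 -0.0837 6;10.1 68.4 0 -0.0837 6;10.1 68.4 0 -0.0837 6"
}}

```text
time: 21.4
tcp_pos: [399.2, 449.7, 135.8]
tool_rot: [[-0.999, -0.032, -0.001], [-0.032, 0.999, -0.002], [0.001, -0.002, -1.0]]
contact_force: [-0.1, 0.7, 0.1]
opening: 60.4
```

```bash
python3 - <<'E'
from meas import *
c=cap('top');s=cap('scene')
np.savez('clear.npz',t=c['color'],s=s['color'])
save(c['color'],'t13.png',1.25); save(c['color'][140:240,355:465],'t13c.png',7);save(s['color'][200:290,160:300],'s13.png',5.5)
w2=lambda i:(R(i)>140)&(R(i)-B(i)>45)
print('top lb',rect(c,w2,(345,150,460,190),19)); print('top sb',rect(c,w2,(405,194,450,244),19))
print('scene lb',rect(s,lambda i:(R(i)>140)&(R(i)-B(i)>30),(188,230,284,282),19),rect(s,lambda i:(R(i)>140)&(R(i)-B(i)>30),(180,208,220,242),19))
E
```

```text
top lb {'c': array([ 567. , -178.5]), 'cen': array([ 570.3, -186. ]), 'size': array([172.4,  56.3]), 'ang': -86.63, 'mom': np.float64(89.51), 'area': 8153}
top sb {'c': array([ 438.9, -237. ]), 'cen': array([ 436.7, -232.8]), 'size': array([56. , 23.7]), 'ang': 85.32, 'mom': np.float64(77.51), 'area': 891}
scene lb {'c': array([ 572. , -176.8]), 'cen': array([ 575. , -184.2]), 'size': array([170.8,  53.7]), 'ang': -86.59, 'mom': np.float64(89.5), 'area': 7725} {'c': array([ 438.9, -233.6]), 'cen': array([ 441.5, -230.9]), 'size': array([53.1, 18. ]), 'ang': 72.61, 'mom': np.float64(77.72), 'area': 622}
```

View pics/t13c.png

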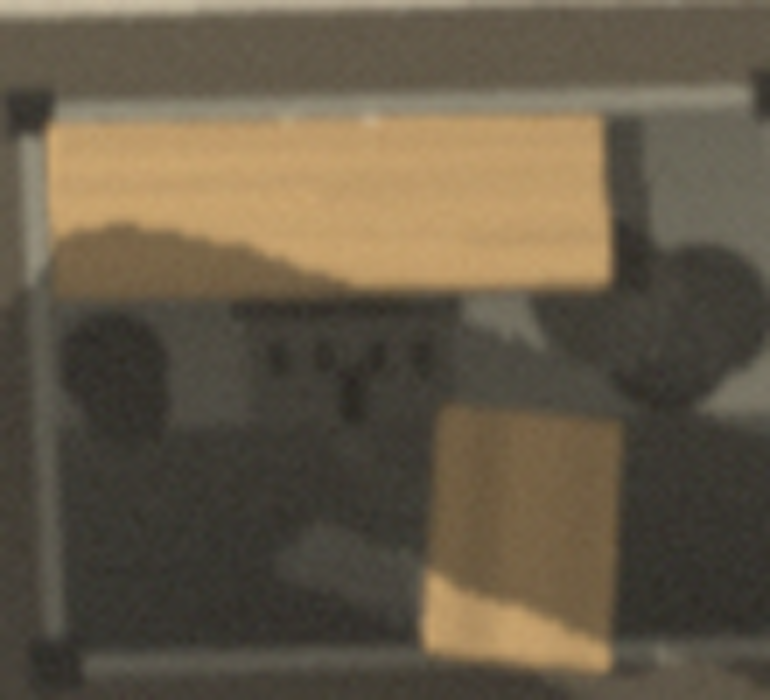

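View pics/s13.png

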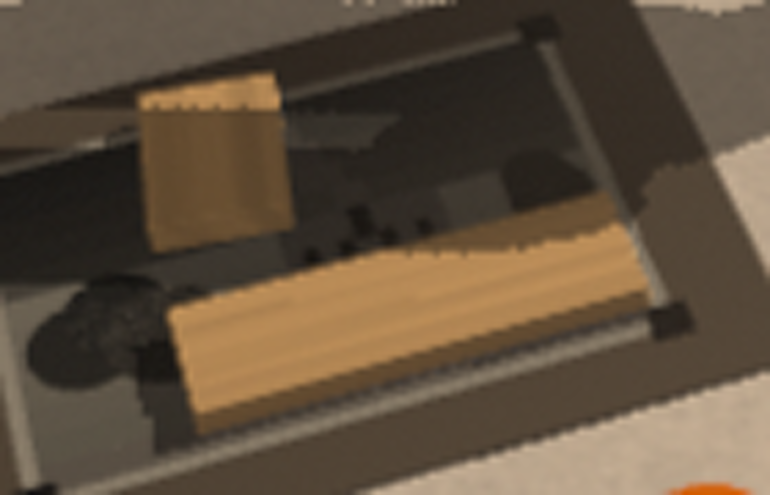

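```bash
cat > mod.py <<'E'
from meas import *
from scipy.optimize import minimize
def proj(c,P):
    q=(np.array(P)-c['eye'])@np.array(c['attitude']); return q[:,:2]/q[:,2:]*f(c)+[c['cx'],c['cy']]
def boxsil(c,x,y,a,L,W,z0,z1):
    ca,sa=np.cos(a),np.sin(a); P=[]
    for z in(z0,z1):
        for i,j in((-1,-1),(1,-1),(1,1),(-1,1)):
            lx,ly=i*L/2,j*W/2; P.append((x+ca*lx-sa*ly,y+sa*lx+ca*ly,z))
    return proj(c,P)
def fit(c,mask,x,y,a,L,W,z0,z1,S=8,roi=None):
    """silhouette IoU fit; mask: float image upsampled S over roi"""
    u0,v0=roi[:2]
    def cost(p):
        h=cv2.convexHull(((boxsil(c,p[0],p[1],p[2],L,W,z0,z1)-[u0,v0]+.5)*S-.5).astype(np.float32))
        m=np.zeros(mask.shape,np.uint8); cv2.fillConvexPoly(m,np.round(h*16).astype(np.int32),1,shift=4)
        return np.abs(m.astype(float)-mask).sum()/S/S
    r=minimize(cost,[x,y,a],method='Nelder-Mead',options=dict(initial_simplex=[[x,y,a],[x+3,y,a],[x,y+3,a],[x,y,a+.05]],xatol=.02,fatol=.05))
    return np.round([r.x[0],r.x[1],np.degrees(r.x[2])],2),round(r.fun,1)
def wmask(im,roi,fn,S=8):
    u0,v0,u1,v1=roi; i=cv2.resize(im[v0:v1,u0:u1].astype(np.float32),None,fx=S,fy=S,interpolation=cv2.INTER_CUBIC)
    i=cv2.GaussianBlur(i,(0,0),4)
    m=fn(i).astype(np.uint8); m=cv2.morphologyEx(m,cv2.MORPH_OPEN,np.ones((15,15)))
    n,l,st,_=cv2.connectedComponentsWithStats(m); k=1+np.argmax(st[1:,4]); return (l==k).astype(float)
hue=lambda i:(R(i)-B(i)>0.33*R(i))&(R(i)>75)
E
python3 - <<'E'
from mod import *
c=cap('top'); d=np.load('clear.npz')
for n,roi,a in [('lb',(345,148,460,190),(568,-179,np.radians(94.1),170,54,4,19)),('sb',(408,190,450,244),(465,-238,np.radians(-3),76,54,4,19))]:
    m=wmask(d['t'],roi,hue); print(n,fit(c,m,*a,roi=roi),fit(c,m,*a[:5],18,19,roi=roi),m.sum()/64)
    save(np.dstack([m*255]*3).astype(np.uint8),'m_%s.png'%n,.6)
roi=(180,225,290,290);s=cap('scene')
m=wmask(d['s'],roi,hue);print('scene',fit(s,m,568,-179,np.radians(94.1),170,54,6,19,roi=roi))
save(np.dstack([m*255]*3).astype(np.uint8),'m_s.png',.6)
go(586.6,247.9,100,91.8)
E
```

```text
lb (array([ 567.  , -180.59,   94.1 ]), np.float64(75.9)) (array([ 565.82, -180.22,   93.54]), np.float64(84.8)) 2028.84375
sb (array([ 465.38, -240.14,   -3.57]), np.float64(27.6)) (array([ 464.58, -239.07,   -2.93]), np.float64(50.5)) 978.890625
scene (array([ 570.26, -178.23,   93.7 ]), np.float64(47.8))
t 21.6 p [399.9 448.8 136.8] jaw 91.75 open 60.3 F [-0.1  0.5  0.1] q6 -0.76
shift cm [-18.06 -20.65   3.69] turn -0.0009
```

View pics/m_lb.png

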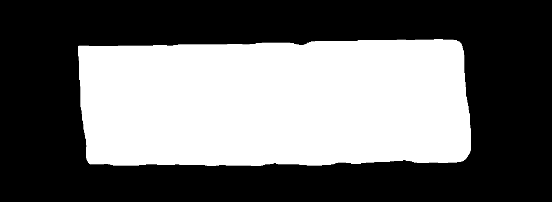

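View pics/m_s.png

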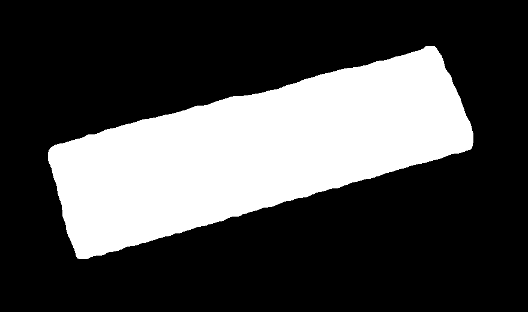

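```bash
python3 - <<'E'
from mod import *
s=cap('scene'); d=np.load('clear.npz')
roi=(180,206,218,250)
m=wmask(d['s'],roi,lambda i:(R(i)-B(i)>0.42*R(i))&(R(i)>60));print('scene',fit(s,m,465,-236,np.radians(-3),76,54,6,19,roi=roi))
save(np.dstack([m*255]*3).astype(np.uint8),'m_s2.png',1)
g=lambda x,y,z:pt(s,160+(x+.5)/5.5-.5,200+(y+.5)/5.5-.5,z)[:2]
q=[g(138,97,19),g(274,72,19),g(294,230,6),g(153,252,6)];print(np.round(q,1).tolist(),np.mean(q,0))
E
```

```text
scene (array([ 469.54, -238.25,   -3.47]), np.float64(34.2))
[[432.6, -262.5], [434.2, -208.6], [511.4, -213.6], [506.9, -266.8]] [ 471.26165591 -237.88970554]
```

View pics/m_s2.png

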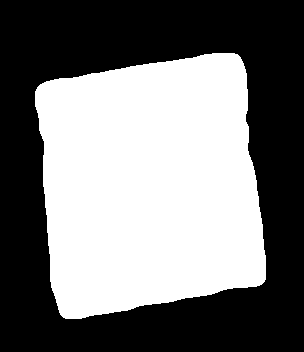

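The long board looks centred to within 1–2 mm. The short board seems about 2–3 mm off, so I'll move fully clear for an unshadowed look before deciding on a correction.

```bash
python3 - <<'E'
from h import *
go(180,595,220,91.8)
E
```

```text
t 21.65 p [400. 449. 137.] jaw 91.74 open 59.8 F [-0.4 -0.9  0.5] q6 -0.76
shift cm [21.55 15.26 -8.3 ] turn -0.001
```

Emit:
{"op": "carry_out", "data": {
  "rows": "3 2 -1 0 6;6 4 -2 0 6;9 6 -3 0 6;12 8 -4.5 0 6;15 10.5 -6 0 6;18 13 -7 0 6;20 14.5 -8 0 6;21.5 15.2 -8.3 0 6;21.5 15.2 -8.3 0 6"
}}

```text
time: 22.55
tcp_pos: [179.0, 595.6, 220.5]
tool_rot: [[-0.999, -0.033, -0.0], [-0.033, 0.999, 0.001], [0.0, 0.001, -1.0]]
contact_force: [-0.4, -0.7, 0.7]
opening: 60.1
```

```bash
cat > fin.py <<'E'
from mod import *
c=cap('top');s=cap('scene'); np.savez('clear.npz',t=c['color'],s=s['color'])
save(c['color'][140:240,355:465],'t14c.png',7);save(s['color'][200:290,160:300],'s14.png',5.5)
LB=(568,-179,np.radians(94.1),170,54);SB=(465,-238,np.radians(-3),76,54)
for n,cam,roi,b in [('top lb',c,(345,148,460,190),LB),('top sb',c,(408,190,450,244),SB),('sc lb',s,(180,225,290,290),LB),('sc sb',s,(180,206,218,250),SB)]:
    for th in (.36,.42):
        m=wmask(cam['color'],roi,lambda i:(R(i)-B(i)>th*R(i))&(R(i)>60))
        print(n,th,fit(cam,m,*b,6,19,roi=roi))
E
python3 fin.py
```

```text
top lb 0.36 (array([ 567.52, -180.28,   94.1 ]), np.float64(96.8))
top lb 0.42 (array([ 567.2 , -180.03,   95.77]), np.float64(282.2))
top sb 0.36 (array([ 465.57, -240.13,   -3.16]), np.float64(22.4))
top sb 0.42 (array([ 467.35, -239.67,   -2.55]), np.float64(122.3))
sc lb 0.36 (array([ 569.76, -178.9 ,   94.18]), np.float64(36.3))
sc lb 0.42 (array([ 569.04, -179.17,   94.37]), np.float64(68.9))
sc sb 0.36 (array([ 469.63, -237.72,   -4.26]), np.float64(78.1))
sc sb 0.42 (array([ 469.25, -238.33,   -3.59]), np.float64(32.9))
```

View pics/t14c.png

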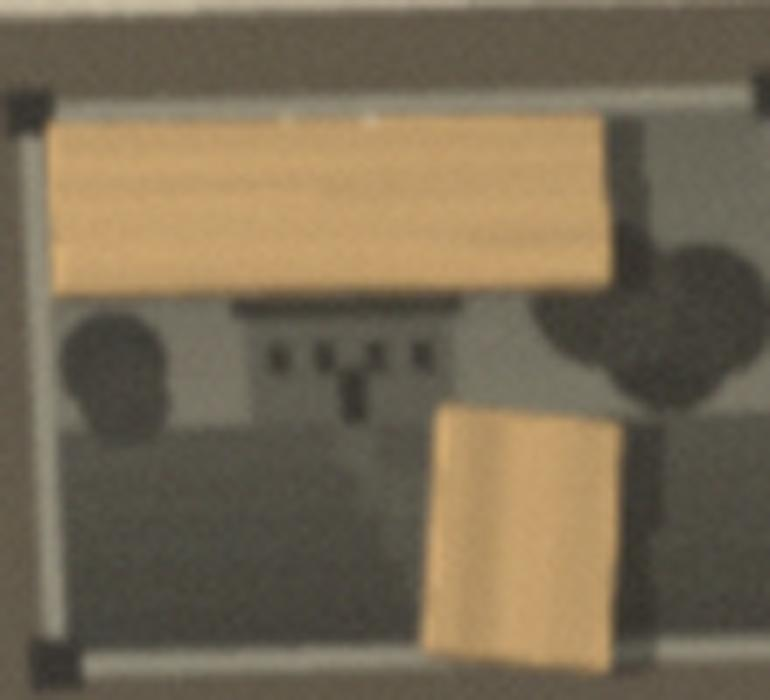

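View pics/s14.png

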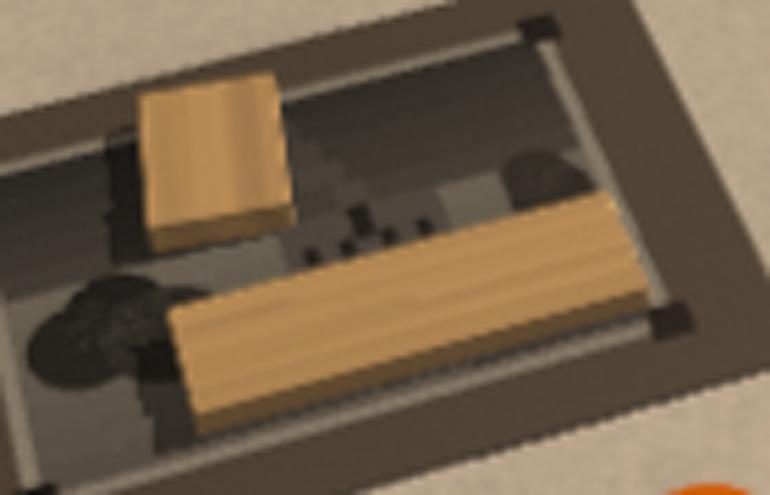

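The clear view puts the long board within about 1.4 mm, with angle 94.1° against the mend's 94.1°, so it stays. Both cameras show the short board about (+2, −2.5) mm off, so I'll nudge it.

```bash
python3 - <<'E'
from h import *
go(465,-238,110,87)
E
```

```text
t 22.65 p [180.6 594.3 219.7] jaw 91.81 open 59.7 F [ 0.3 -0.7 -0.2] q6 -0.33
shift cm [-25.8  -84.07  11.06] turn 0.0839
```

Emit:
{"op": "carry_out", "data": {
  "rows": "-0.9 -3 0.3 0 7;-2.1 -7 0.7 0 7;-3.4 -11 1.4 0 7;-4.6 -15 2 0 7;-6.1 -20 2.6 0 7;-7.7 -25 3.3 0 7;-9.2 -30 4 0.02 7;-10.7 -35 4.6 0.03 7;-12.3 -40 5.3 0.04 7;-13.8 -45 6 0.05 7;-15.3 -50 6.6 0.06 7;-16.9 -55 7.3 0.07 7;-18.4 -60 8 0.0839 7;-19.9 -65 8.6 0.0839 7;-21.5 -70 9.3 0.0839 7;-23 -75 10 0.0839 7;-24.3 -79 10.5 0.0839 7;-25.2 -82 11 0.0839 7;-25.8 -84.1 11 0.0839 7;-25.8 -84.1 11 0.0839 7"
}}

```text
time: 24.65
tcp_pos: [464.4, -241.6, 109.6]
tool_rot: [[-0.998, 0.057, 0.0], [0.057, 0.998, -0.001], [-0.0, -0.001, -1.0]]
contact_force: [-0.2, 0.8, -0.7]
opening: 70.4
```

```bash
python3 - <<'E'
from h import *
go(465,-238,9,87); cap('scene'); go(465,-238,9,87)
E
```

```text
t 24.65 p [ 464.4 -241.6  109.6] jaw 86.73 open 70.4 F [-0.2  0.8 -0.7] q6 -2.0
shift cm [-0.03  0.37 10.06] turn -0.0047
t 24.7 p [ 463.4 -239.4  109.4] jaw 86.76 open 70.2 F [-0.   1.4 -0.3] q6 -1.99
shift cm [-0.16  0.15 10.04] turn -0.0043
```

Still settling, so I'll go down most of the way and recheck before gripping.

Emit:
{"op": "carry_out", "data": {
  "rows": "-0.1 0.15 1.5 -0.004 7;-0.1 0.15 3.5 -0.004 7;-0.1 0.15 5.5 -0.004 7;-0.1 0.15 7 -0.004 7;-0.1 0.15 8 -0.004 7;-0.1 0.15 8 -0.004 7;-0.1 0.15 8 -0.004 7"
}}

```text
time: 25.4
tcp_pos: [465.3, -235.5, 30.5]
tool_rot: [[-0.999, 0.048, -0.0], [0.048, 0.999, 0.0], [0.0, 0.0, -1.0]]
contact_force: [0.5, -0.6, 0.8]
opening: 69.8
```

```bash
python3 - <<'E'
from h import *
go(465,-238.3,9.5,87)
E
```

```text
t 25.4 p [ 465.3 -235.5   30.5] jaw 87.23 open 69.8 F [ 0.5 -0.6  0.8] q6 -1.99
shift cm [ 0.02 -0.28  2.1 ] turn 0.0039
```

Emit:
{"op": "carry_out", "data": {
  "rows": "0.02 -0.28 0 0.004 7;0.02 -0.28 0.5 0.004 7;0.02 -0.28 1.2 0.004 7;0.02 -0.28 1.8 0.004 7;0.02 -0.28 2.1 0.004 7;0.02 -0.28 2.1 0.004 7;0.02 -0.28 2.1 0.004 6;0.02 -0.28 2.1 0.004 5.5;0.02 -0.28 2.1 0.004 5;0.02 -0.28 2.1 0.004 4.5;0.02 -0.28 2.1 0.004 4.5;0.02 -0.28 2.1 0.004 4.5"
}}

```text
time: 26.6
tcp_pos: [465.3, -238.6, 9.9]
tool_rot: [[-0.999, 0.052, 0.0], [0.052, 0.999, -0.0], [-0.0, -0.0, -1.0]]
contact_force: [-1.5, 0.8, 7.2]
opening: 52.5
```

```bash
python3 - <<'E'
from h import *
go(465,-238.3,12,87)
E
```

```text
t 26.6 p [ 465.3 -238.6    9.9] jaw 86.99 open 52.5 F [-1.5  0.8  7.2] q6 -2.0
shift cm [ 0.04  0.03 -0.21] turn -0.0001
```

Emit:
{"op": "carry_out", "data": {
  "rows": "0 0 -0.2 0 4.5;0 0 -0.4 0 4.5;0.1 0.1 -0.4 0 4.5;0.21 0.23 -0.4 0 4.5;0.21 0.23 -0.4 0 4.5;0.21 0.23 -0.4 0 4.5;0.21 0.23 -0.2 0 4.5;0.21 0.23 -0.1 0 4.5;0.21 0.23 -0.05 0 4.5;0.21 0.23 -0.05 0 4.5;0.21 0.23 -0.05 0 4.5"
}}

```text
time: 27.7
tcp_pos: [463.2, -236.1, 9.9]
tool_rot: [[-0.999, 0.052, -0.0], [0.052, 0.999, 0.0], [0.0, 0.0, -1.0]]
contact_force: [-1.4, 0.7, 5.0]
opening: 52.0
```

```bash
python3 - <<'E'
from h import *
go(465,-238.3,12,87)
E
```

```text
t 27.7 p [ 463.2 -236.1    9.9] jaw 87.0 open 52.0 F [-1.4  0.7  5. ] q6 -1.99
shift cm [-0.19 -0.21 -0.21] turn -0.0001
```

Light contact (5 N). Releasing slowly and rising straight up.

Emit:
{"op": "carry_out", "data": {
  "rows": "0 0 0 0 5;0 0 0 0 5.5;0 0 0 0 6;0 0 0 0 6.6;0 0 0 0 7;0 0 0 0 7;0 0 -0.5 0 7;0 0 -1 0 7;0 0 -2 0 7;0 0 -4 0 7;0 0 -7 0 7;0 0 -10 0 7;0 0 -12 0 7;0 0 -12 0 7;0 0 -12 0 7"
}}

```text
time: 29.2
tcp_pos: [463.4, -236.2, 130.3]
tool_rot: [[-0.999, 0.052, 0.001], [0.052, 0.999, -0.001], [-0.001, -0.001, -1.0]]
contact_force: [-0.4, -0.1, -0.2]
opening: 70.3
```

```bash
python3 - <<'E'
from h import *
go(180,595,200,91.8)
go(586.7,247.9,120,91.8)
E
```

```text
t 29.2 p [ 463.4 -236.2  130.3] jaw 86.99 open 70.3 F [-0.4 -0.1 -0.2] q6 -1.99
shift cm [32.65 81.52 -7.06] turn -0.0839
t 29.2 p [ 463.4 -236.2  130.3] jaw 86.99 open 70.3 F [-0.4 -0.1 -0.2] q6 -1.99
shift cm [-9.77 49.    1.02] turn -0.0839
```

Emit:
{"op": "carry_out", "data": {
  "rows": "-0.4 2 0 0 5.5;-1 5 0 -0.02 5.5;-1.7 8.5 0 -0.04 5.5;-2.4 12 0 -0.06 5.5;-3.2 16 0 -0.0839 5.5;-4 20 0 -0.0839 5.5;-4.8 24 0 -0.0839 5.5;-5.6 28 0 -0.0839 5.5;-6.4 32 0 -0.0839 5.5;-7.2 36 0.3 -0.0839 5.5;-8 40 0.6 -0.0839 5.5;-8.7 43.5 0.8 -0.0839 5.5;-9.3 46.5 1 -0.0839 5.5;-9.6 48.3 1 -0.0839 5.5;-9.77 49 1 -0.0839 5.5;-9.77 49 1 -0.0839 5.5;-9.77 49 1 -0.0839 5.5;-9.77 49 1 -0.0839 5.5"
}}

```text
time: 31.0
tcp_pos: [586.3, 246.7, 119.7]
tool_rot: [[-1.0, -0.03, -0.0], [-0.03, 1.0, -0.0], [0.0, -0.0, -1.0]]
contact_force: [0.3, -0.0, 0.3]
opening: 54.5
```

```bash
python3 fin.py; python3 - <<'E'
from h import *
go(586.7,247.9,10,91.6)
E
```

```text
top lb 0.36 (array([ 566.89, -180.13,   94.48]), np.float64(109.2))
top lb 0.42 (array([ 567.07, -180.58,   95.8 ]), np.float64(415.7))
top sb 0.36 (array([ 463.74, -237.96,   -2.94]), np.float64(21.8))
top sb 0.42 (array([ 465.18, -237.94,   -5.88]), np.float64(118.7))
sc lb 0.36 (array([ 569.79, -178.66,   94.23]), np.float64(33.9))
sc lb 0.42 (array([ 569.13, -178.8 ,   94.21]), np.float64(70.0))
sc sb 0.36 (array([ 467.24, -235.69,   -4.92]), np.float64(74.7))
sc sb 0.42 (array([ 466.99, -236.08,   -3.47]), np.float64(32.5))
t 31.1 p [586.5 247.  119.9] jaw 91.73 open 54.8 F [ 0.7 -0.4  0.2] q6 -1.2
shift cm [-0.02  0.09 10.99] turn 0.0024
```

View pics/t14c.png

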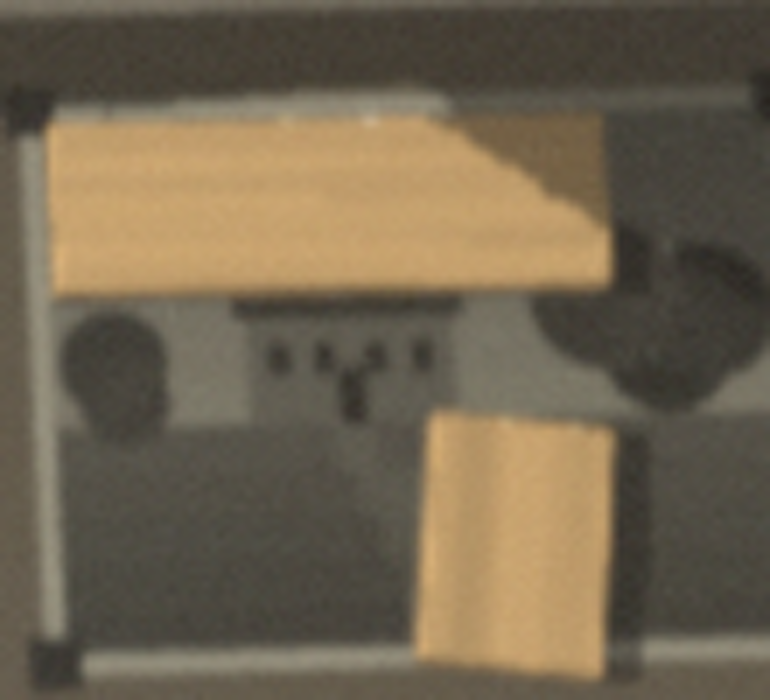

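Short board now averages (+0.3, −0.4) mm error. Boards done; gripping the first bar.

Emit:
{"op": "carry_out", "data": {
  "rows": "0 0.08 2 0 5.5;0 0.08 4 0 5.5;0 0.08 6 0 5.5;0 0.08 8 0 5.5;0 0.08 9.5 0 5.5;0 0.08 10.5 0 5.5;0 0.08 11 0 5.5;0 0.08 11 0 5.5;0 0.08 11 0 5;0 0.08 11 0 4;0 0.08 11 0 3;0 0.08 11 0 2;0 0.08 11 0 2;0 0.08 11 0 2"
}}

```text
time: 32.5
tcp_pos: [587.1, 249.3, 10.7]
tool_rot: [[-1.0, -0.031, 0.001], [-0.031, 1.0, 0.001], [-0.001, 0.001, -1.0]]
contact_force: [-0.6, 0.8, 6.1]
opening: 26.7
```

```bash
python3 - <<'E'
from h import *
s=cap('scene'); save(s['color'][120:250,360:500],'s15.png',4)
go(586.5,247.9,120,91.6)
E
```

```text
t 32.55 p [587.1 249.3  10.7] jaw 91.8 open 26.7 F [-0.6  0.4  5.6] q6 -1.2
shift cm [  0.05  -0.13 -10.93] turn 0.0034
```

View pics/s15.png

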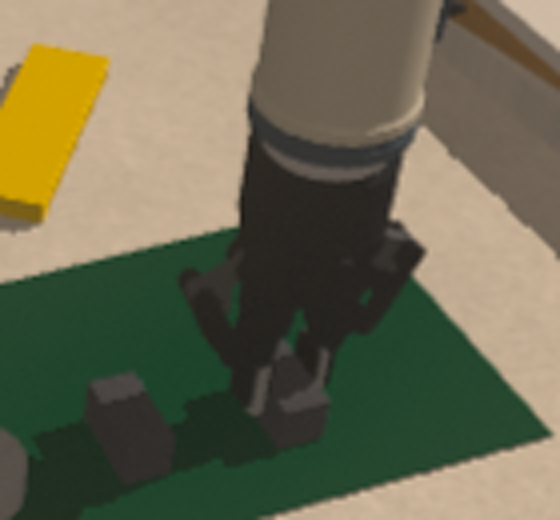

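Emit:
{"op": "carry_out", "data": {
  "rows": "0 0 -0.3 0 2;0 0 -0.8 0 2;0 0 -2 0 2;0 0 -4 0 2;0 0 -6 0 2;0 0 -8 0 2;0 0 -10 0 2;0 0 -11 0 2;0 0 -11 0 2;0 0 -11 0 2;0 0 -11 0 2"
}}

```text
time: 33.65
tcp_pos: [585.7, 248.5, 118.6]
tool_rot: [[-1.0, -0.031, -0.002], [-0.031, 1.0, -0.001], [0.002, -0.001, -1.0]]
contact_force: [0.8, -0.2, -4.3]
opening: 26.8
```

```bash
python3 - <<'E'
from h import *
go(571.6,-222.7,120,94.1)
E
```

```text
t 33.65 p [585.7 248.5 118.6] jaw 91.8 open 26.8 F [ 0.8 -0.2 -4.3] q6 -1.2
shift cm [  2.89 -47.05  -0.11] turn -0.0401
```

Emit:
{"op": "carry_out", "data": {
  "rows": "0.1 -1 0 0 2;0.2 -3 0 0 2;0.3 -5.5 0 -0.01 2;0.5 -8.5 0 -0.01 2;0.7 -12 0 -0.02 2;1 -15.5 0 -0.02 2;1.2 -19 0 -0.03 2;1.4 -22.5 0 -0.03 2;1.6 -26 0 -0.04 2;1.8 -29.5 0 -0.04 2;2 -33 0 -0.04 2;2.2 -36.5 0 -0.04 2;2.4 -40 0 -0.04 2;2.6 -43 0 -0.04 2;2.75 -45.2 0 -0.04 2;2.85 -46.5 0 -0.04 2;2.9 -47.05 0 -0.04 2;2.9 -47.05 0 -0.04 2;2.9 -47.05 0 -0.04 2;2.9 -47.05 0 -0.04 2"
}}

```text
time: 35.65
tcp_pos: [572.3, -221.3, 119.7]
tool_rot: [[-0.997, -0.072, -0.0], [-0.072, 0.997, 0.0], [0.0, 0.0, -1.0]]
contact_force: [-0.3, 0.5, -3.5]
opening: 26.7
```

```bash
python3 - <<'E'
from h import *
go(571.6,-222.7,40,94.1)
E
```

```text
t 35.65 p [ 572.3 -221.3  119.7] jaw 94.15 open 26.7 F [-0.3  0.5 -3.5] q6 -2.01
shift cm [ 0.08 -0.13  7.97] turn 0.0009
```

Emit:
{"op": "carry_out", "data": {
  "rows": "0.05 -0.08 1 0 2;0.05 -0.08 2.5 0 2;0.05 -0.08 4 0 2;0.05 -0.08 5.5 0 2;0.05 -0.08 7 0 2;0.05 -0.08 7.8 0 2;0.05 -0.08 8 0 2;0.05 -0.08 8 0 2;0.05 -0.08 8 0 2;0.05 -0.08 8 0 2;0.05 -0.08 8 0 2"
}}

```text
time: 36.75
tcp_pos: [572.2, -223.3, 40.3]
tool_rot: [[-0.997, -0.071, 0.001], [-0.071, 0.997, -0.0], [-0.001, -0.0, -1.0]]
contact_force: [-0.3, 0.2, -3.0]
opening: 26.7
```

```bash
python3 - <<'E'
from h import *
s=cap('scene'); save(s['color'][190:290,150:310],'s16.png',4.8)
go(571.6,-222.7,27.5,94.1)
E
```

```text
t 36.8 p [ 572.1 -223.3   40.2] jaw 94.09 open 26.9 F [ 0.1 -0.3 -3.6] q6 -2.02
shift cm [0.05 0.06 1.27] turn -0.0002
```

View pics/s16.png

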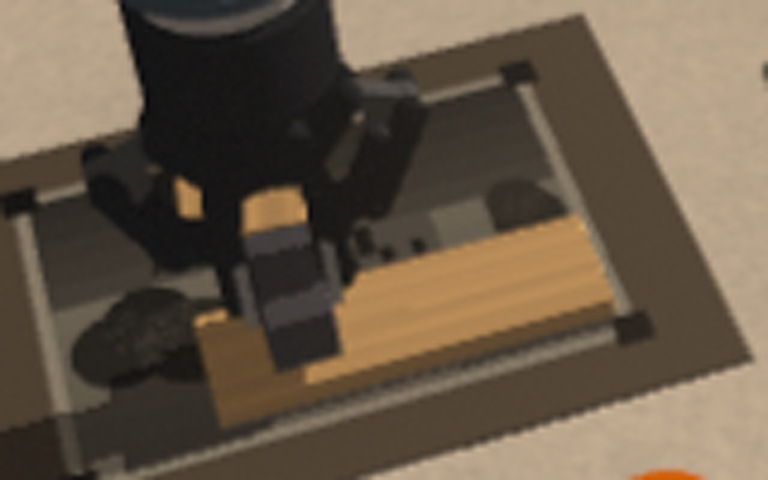

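Emit:
{"op": "carry_out", "data": {
  "rows": "0.05 0.06 0.3 0 2;0.05 0.06 0.6 0 2;0.05 0.06 0.9 0 2;0.05 0.06 1.1 0 2;0.05 0.06 1.2 0 2;0.05 0.06 1.27 0 2;0.05 0.06 1.27 0 2;0.05 0.06 1.27 0 2"
}}

```text
time: 37.6
tcp_pos: [571.4, -222.7, 27.1]
tool_rot: [[-0.997, -0.071, 0.0], [-0.071, 0.997, -0.0], [-0.0, -0.0, -1.0]]
contact_force: [0.3, 0.4, -3.5]
opening: 26.8
```

```bash
python3 - <<'E'
from h import *
go(571.6,-222.7,26.7,94.1)
E
```

```text
t 37.6 p [ 571.4 -222.7   27.1] jaw 94.09 open 26.8 F [ 0.3  0.4 -3.5] q6 -2.02
shift cm [-0.02 -0.01  0.04] turn -0.0002
```

Emit:
{"op": "carry_out", "data": {
  "rows": "0 0 0.03 0 2;0 0 0.06 0 2;0 0 0.09 0 2;0 0 0.12 0 2;0 0 0.12 0 2"
}}

```text
time: 38.1
tcp_pos: [571.4, -222.7, 26.7]
tool_rot: [[-0.997, -0.071, 0.0], [-0.071, 0.997, -0.0], [-0.0, -0.0, -1.0]]
contact_force: [-3.7, 1.1, 6.6]
opening: 26.9
```

Contact (6.6 N up). Release and rise, then on to bar b.

Emit:
{"op": "carry_out", "data": {
  "rows": "0 0 -0.02 0 2.8;0 0 -0.02 0 3.2;0 0 -0.02 0 3.6;0 0 -0.02 0 4;0 0 -0.02 0 4.4;0 0 -0.02 0 4.4;0 0 -0.5 0 4.4;0 0 -1.5 0 4.4;0 0 -3.5 0 4.4;0 0 -6 0 4.4;0 0 -9 0 4.4;0 0 -10 0 5;0 0 -10 0 5.5;0 0 -10 0 5.5"
}}

```text
time: 39.5
tcp_pos: [570.9, -222.5, 125.3]
tool_rot: [[-0.997, -0.071, -0.0], [-0.071, 0.997, 0.0], [0.0, 0.0, -1.0]]
contact_force: [-0.3, -0.8, -0.2]
opening: 54.7
```

```bash
python3 - <<'E'
from h import *
s=cap('scene'); save(s['color'][190:290,150:310],'s17.png',4.8)
go(586.9,157.4,120,90.6)
E
```

```text
t 39.55 p [ 570.5 -222.3  124.7] jaw 94.09 open 54.9 F [ 0.6 -0.  -0.4] q6 -2.02
shift cm [-4.34 37.76  0.49] turn 0.0609
```

View pics/s17.png

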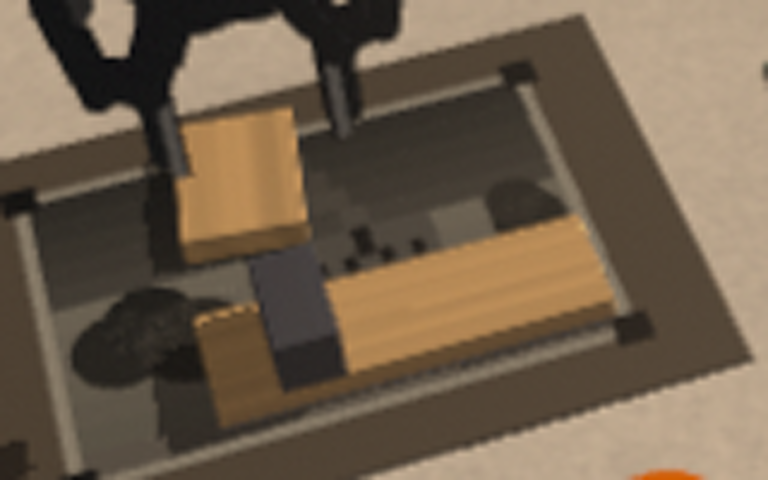

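Bar a stands flush across the board. Now bar b.

Emit:
{"op": "carry_out", "data": {
  "rows": "-0.2 2 0 0 5.5;-0.5 5 0 0.02 5.5;-1 9 0 0.04 5.5;-1.5 13 0 0.061 5.5;-2 17 0 0.061 5.5;-2.4 21 0 0.061 5.5;-2.9 25 0 0.061 5.5;-3.3 29 0 0.061 5.5;-3.7 32.5 0 0.061 5.5;-4.1 35.5 0.2 0.061 5.5;-4.25 37 0.4 0.061 5.5;-4.34 37.76 0.5 0.061 5.5;-4.34 37.76 0.5 0.061 5.5;-4.34 37.76 0.5 0.061 5.5;-4.34 37.76 0.5 0.061 5.5;-4.34 37.76 0.5 0.061 5.5"
}}

```text
time: 41.15
tcp_pos: [587.7, 156.1, 120.9]
tool_rot: [[-1.0, -0.009, 0.0], [-0.009, 1.0, -0.0], [-0.0, -0.0, -1.0]]
contact_force: [-0.2, 0.8, 0.0]
opening: 54.9
```

```bash
python3 - <<'E'
from mod import *
c=cap('top'); save(c['color'][140:240,355:465],'t18.png',7)
print('bar a',rect(c,lambda i:(R(i)-B(i)<0.25*R(i))&(R(i)>68)&(R(i)<125),(406,152,430,188),47))
go(586.9,157.4,10,90.6)
E
```

```text
bar a {'c': array([ 568.9, -209. ]), 'cen': array([ 573.7, -216.8]), 'size': array([56.2, 50.4]), 'ang': 2.85, 'mom': np.float64(17.81), 'area': 1559}
t 41.2 p [587.8 156.3 121. ] jaw 90.53 open 55.1 F [ 0.2  0.1 -0.4] q6 -1.32
shift cm [ 0.09  0.11 11.1 ] turn -0.0012
```

View pics/t18.png

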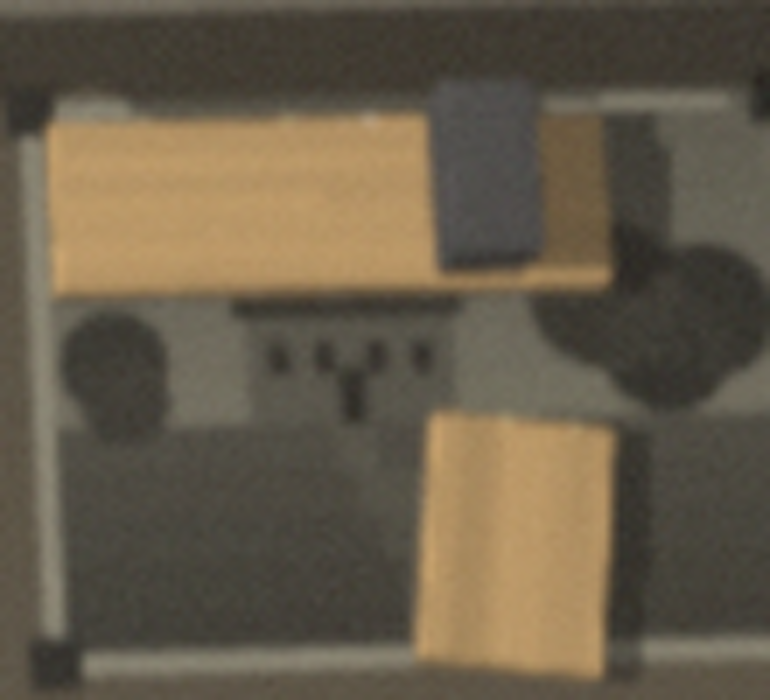

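```bash
python3 - <<'E'
from mod import *
c=cap('top')
g=lambda x,y,z:pt(c,355+(x+.5)/7-.5,140+(y+.5)/7-.5,z)[:2]
q=np.array([g(430,88,47),g(533,80,47),g(541,256,47),g(440,263,47)]);print(q.round(1).tolist(),q.mean(0))
print('base edge',g(442,272,19),g(541,264,19),'board edge',g(442,293,19),g(541,289,19),'far edge',g(430,117,19))
# predicted silhouettes
for b,z0,z1 in [((571.6+0,-222.7,np.radians(4.1),54,28),19,47)]:
    print(((boxsil(c,*b,z0,z1)-[355,140]+.5)*7).round())
go(586.9,157.4,10,90.6)
E
```

```text
[[595.6, -204.7], [599.7, -235.5], [545.0, -237.9], [541.3, -207.9]] [ 570.38620503 -221.51148634]
base edge [ 546.25026362 -214.24074341] [ 550.29023498 -244.38734764] board edge [ 539.62810542 -214.27546823] [ 542.39961828 -244.38162398] far edge [ 595.48701989 -210.29129641]
[[522. 278.]
 [510. 109.]
 [419. 111.]
 [431. 280.]
 [544. 254.]
 [531.  81.]
 [438.  83.]
 [450. 256.]]
t 41.25 p [587.8 156.4 120.9] jaw 90.55 open 55.1 F [ 0.6 -0.2 -1.3] q6 -1.32
shift cm [ 0.09  0.1  11.09] turn -0.001
```

Emit:
{"op": "carry_out", "data": {
  "rows": "0.06 0.1 2 0 5.5;0.06 0.1 4 0 5.5;0.06 0.1 6 0 5.5;0.06 0.1 8 0 5.5;0.06 0.1 9.5 0 5.5;0.06 0.1 10.5 0 5.5;0.06 0.1 11.1 0 5.5;0.06 0.1 11.1 0 5.5;0.06 0.1 11.1 0 5;0.06 0.1 11.1 0 4;0.06 0.1 11.1 0 3;0.06 0.1 11.1 0 2;0.06 0.1 11.1 0 2;0.06 0.1 11.1 0 2"
}}

```text
time: 42.65
tcp_pos: [587.7, 158.5, 10.8]
tool_rot: [[-1.0, -0.01, 0.002], [-0.01, 1.0, 0.001], [-0.002, 0.001, -1.0]]
contact_force: [-1.0, 1.2, 6.4]
opening: 26.7
```

Emit:
{"op": "carry_out", "data": {
  "rows": "0 0 -0.3 0 2;0 0 -0.8 0 2;0 0 -2 0 2;0 0 -4 0 2;0 0 -6 0 2;0 0 -8 0 2;0 0 -10 0 2;0 0 -11 0 2;0 0 -11 0 2;0 0 -11 0 2;0 0 -11 0 2"
}}

```text
time: 43.75
tcp_pos: [586.2, 157.9, 118.7]
tool_rot: [[-1.0, -0.01, -0.002], [-0.01, 1.0, -0.001], [0.002, -0.0, -1.0]]
contact_force: [-0.2, -0.6, -3.8]
opening: 27.0
```

```bash
python3 - <<'E'
from h import *
s=cap('scene'); save(s['color'][100:250,330:470],'s19.png',4)
go(565.6,-137.9,120,94.1)
E
```

```text
t 43.8 p [586.3 157.9 118.6] jaw 90.6 open 26.4 F [ 0.2 -0.8 -3. ] q6 -1.32
shift cm [  2.38 -29.56  -0.12] turn -0.0612
```

View pics/s19.png

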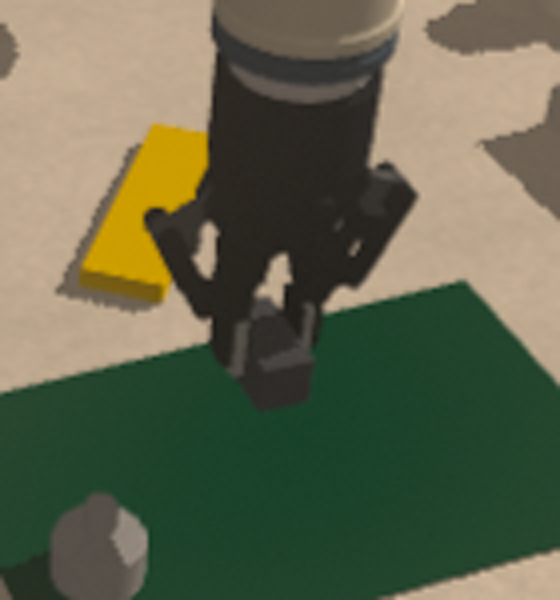

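Emit:
{"op": "carry_out", "data": {
  "rows": "0.1 -1 0 0 2;0.2 -3 0 -0.01 2;0.4 -5.5 0 -0.02 2;0.7 -8.5 0 -0.03 2;0.9 -11.5 0 -0.04 2;1.2 -14.5 0 -0.05 2;1.4 -17.5 0 -0.061 2;1.65 -20.5 0 -0.061 2;1.9 -23.5 0 -0.061 2;2.1 -26 0 -0.061 2;2.25 -28 0 -0.061 2;2.35 -29.2 0 -0.061 2;2.38 -29.56 0 -0.061 2;2.38 -29.56 0 -0.061 2;2.38 -29.56 0 -0.061 2;2.38 -29.56 1 -0.061 2;2.38 -29.56 2.5 -0.061 2;2.38 -29.56 4 -0.061 2;2.38 -29.56 4 -0.061 2;2.38 -29.56 4 -0.061 2"
}}

```text
time: 45.8
tcp_pos: [565.7, -137.4, 78.8]
tool_rot: [[-0.997, -0.072, -0.002], [-0.072, 0.997, 0.0], [0.002, 0.001, -1.0]]
contact_force: [1.1, -0.1, -3.1]
opening: 26.8
```

```bash
python3 - <<'E'
from h import *
go(565.6,-137.9,40,94.1)
E
```

```text
t 45.8 p [ 565.7 -137.4   78.8] jaw 94.1 open 26.8 F [ 1.1 -0.1 -3.1] q6 -1.88
shift cm [ 0.01 -0.05  3.88] turn 0.0
```

Emit:
{"op": "carry_out", "data": {
  "rows": "0 -0.04 1 0 2;0 -0.04 2 0 2;0 -0.04 3 0 2;0 -0.04 3.7 0 2;0 -0.04 3.9 0 2;0 -0.04 3.9 0 2;0 -0.04 3.9 0 2;0 -0.04 3.9 0 2"
}}

```text
time: 46.6
tcp_pos: [566.7, -138.2, 41.2]
tool_rot: [[-0.997, -0.071, 0.001], [-0.071, 0.997, -0.0], [-0.001, -0.0, -1.0]]
contact_force: [-0.2, -0.5, -3.6]
opening: 26.6
```

```bash
python3 - <<'E'
from h import *
s=cap('scene'); save(s['color'][190:290,150:310],'s20.png',4.8)
go(565.6,-137.9,27.5,94.1)
E
```

```text
t 46.65 p [ 566.7 -138.2   41.2] jaw 94.09 open 26.8 F [-0.1  0.  -3.3] q6 -1.88
shift cm [0.11 0.04 1.37] turn -0.0001
```

View pics/s20.png

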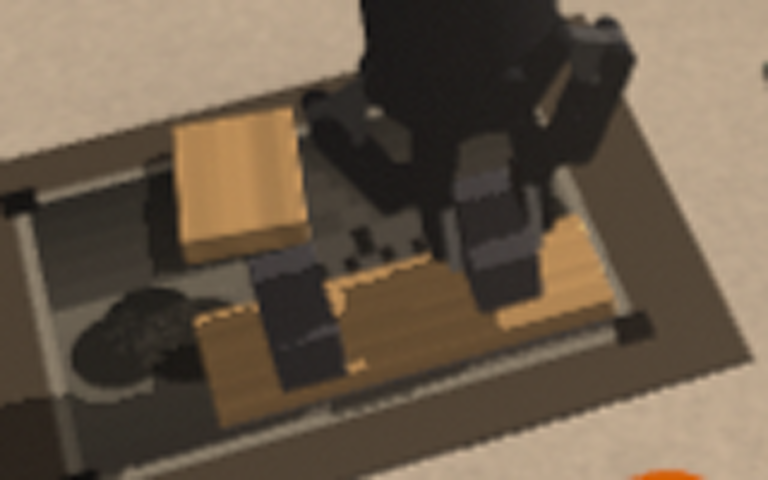

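Emit:
{"op": "carry_out", "data": {
  "rows": "0.07 0.04 0.3 0 2;0.07 0.04 0.6 0 2;0.07 0.04 0.9 0 2;0.07 0.04 1.15 0 2;0.07 0.04 1.3 0 2;0.07 0.04 1.38 0 2;0.07 0.04 1.38 0 2;0.07 0.04 1.38 0 2;0.07 0.04 1.41 0 2;0.07 0.04 1.44 0 2;0.07 0.04 1.44 0 2"
}}

```text
time: 47.75
tcp_pos: [565.7, -137.8, 26.8]
tool_rot: [[-0.997, -0.071, 0.0], [-0.071, 0.997, -0.0], [-0.0, -0.0, -1.0]]
contact_force: [-1.7, 0.9, 4.9]
opening: 26.7
```

Contact (4.9 N). Release, rise.

Emit:
{"op": "carry_out", "data": {
  "rows": "0 0 -0.02 0 2.8;0 0 -0.02 0 3.2;0 0 -0.02 0 3.6;0 0 -0.02 0 4;0 0 -0.02 0 4.4;0 0 -0.02 0 4.4;0 0 -0.5 0 4.4;0 0 -1.5 0 4.4;0 0 -3.5 0 4.4;0 0 -6 0 4.4;0 0 -9 0 4.4;0 0 -11 0 4.4;0 0 -11 0 4.4;0 0 -11 0 4.4"
}}

```text
time: 49.15
tcp_pos: [565.8, -137.8, 137.1]
tool_rot: [[-0.997, -0.071, 0.001], [-0.071, 0.997, -0.0], [-0.001, -0.0, -1.0]]
contact_force: [-0.1, 0.4, -0.5]
opening: 43.5
```

```bash
python3 - <<'E'
from h import *
c=cap('top')
go(596,70,130,92)
E
```

```text
t 49.2 p [ 565.2 -137.7  136.2] jaw 94.09 open 44.1 F [-0.3  0.2 -0.3] q6 -1.88
shift cm [-4.55 20.49  0.62] turn 0.0365
```

```bash
python3 - <<'E'
from mod import *
from scipy.optimize import minimize
s=cap('scene');c=cap('top')
def sil(cam,x,y):
    t=np.linspace(0,2*np.pi,48)
    P=[(x+25*np.cos(a),y+25*np.sin(a),z) for a in t for z in(3,31)]
    h=proj(cam,P); k=[(x+9*np.cos(a)*np.cos(b),y+9*np.sin(a)*np.cos(b),46+9*np.sin(b)) for a in t for b in np.linspace(-1.5,1.5,15)]
    return h,proj(cam,k)
def run(cam,im,roi,fn,S=8):
    u0,v0=roi[:2]; m=wmask(im,roi,fn,S)
    save(np.dstack([m*255]*3).astype(np.uint8),'rwm%d.png'%roi[0],1)
    def cost(p):
        M=np.zeros(m.shape,np.uint8)
        for h in sil(cam,*p):
            cv2.fillConvexPoly(M,np.round(cv2.convexHull((((h-[u0,v0]+.5)*S-.5)).astype(np.float32))*16).astype(np.int32),1,shift=4)
        return np.abs(M-m).sum()/64
    r=minimize(cost,[596,70],method='Nelder-Mead',options=dict(initial_simplex=[[596,70],[599,70],[596,73]],xatol=.02)); return r.x.round(1),round(r.fun,1)
im0=cv2.resize(cv2.imread('pics/scene0.png')[:,:,::-1],(640,400),interpolation=cv2.INTER_AREA)
t0=cv2.resize(cv2.imread('pics/top0.png')[:,:,::-1],(640,400),interpolation=cv2.INTER_AREA)
fn=lambda i:(R(i)>G(i)-2)&(R(i)>70)
print(run(s,im0,(338,218,374,256),fn)); print(run(c,t0,(270,130,308,168),fn))
print(run(c,c['color'],(270,130,308,168),fn))
save(c['color'],'t21.png',1.25)
E
```

```text
(array([598.9,  71.7]), np.float64(48.6))
(array([597.9,  68.9]), np.float64(79.0))
(array([598.2,  68.5]), np.float64(82.3))
```

View pics/t21.png

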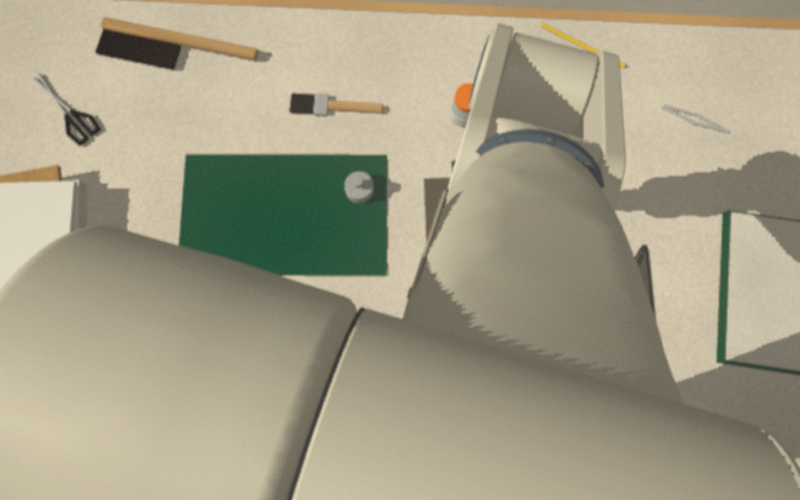

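View pics/rwm338.png

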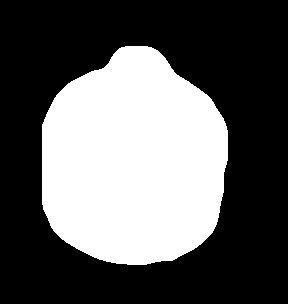

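View pics/rwm270.png

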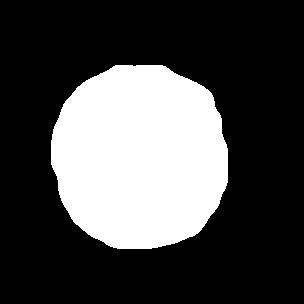

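Round weight lies at about (598.5, 69.5). Approaching it.

```bash
python3 - <<'E'
from h import *
go(598.5,69.5,110,92)
E
```

```text
t 49.3 p [ 564.9 -137.6  135.4] jaw 94.09 open 43.7 F [-0.9 -0.2 -0.2] q6 -1.88
shift cm [-4.84 20.41  2.55] turn 0.0365
```

Emit:
{"op": "carry_out", "data": {
  "rows": "-0.3 1.2 0 0 4.5;-0.8 3.5 0 0.02 4.5;-1.5 6.5 0 0.036 4.5;-2.3 9.5 0.3 0.036 4.5;-3 12.5 0.6 0.036 4.5;-3.7 15.5 1 0.036 4.5;-4.4 18.5 1.8 0.036 4.5;-4.7 20 2.4 0.036 4.5;-4.84 20.4 2.5 0.036 4.5;-4.84 20.4 2.5 0.036 4.5;-4.84 20.4 2.5 0.036 4.5;-4.84 20.4 2.5 0.036 4.5"
}}

```text
time: 50.5
tcp_pos: [599.4, 68.1, 111.7]
tool_rot: [[-0.999, -0.034, 0.0], [-0.034, 0.999, -0.0], [-0.0, -0.0, -1.0]]
contact_force: [-0.2, 0.4, 0.6]
opening: 44.9
```

```bash
python3 - <<'E'
from mod import *
go(598.5,69.5,60,92)
c=cap('top'); save(c['color'][140:240,355:465],'t22.png',7)
E
```

```text
t 50.5 p [599.4  68.1 111.7] jaw 91.96 open 44.9 F [-0.2  0.4  0.6] q6 -1.49
shift cm [0.09 0.15 5.17] turn -0.0007
```

View pics/t22.png

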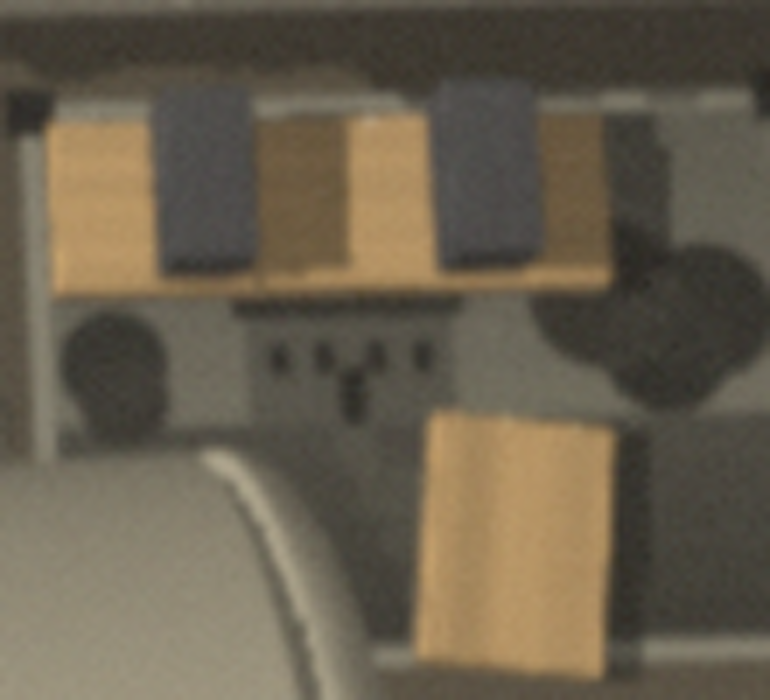

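Emit:
{"op": "carry_out", "data": {
  "rows": "0.08 0.13 1.5 0 4.5;0.08 0.13 3 0 4.5;0.08 0.13 4.5 0 4.5;0.08 0.13 5.1 0 4.5;0.08 0.13 5.1 0 4.5;0.08 0.13 5.1 0 4.5;0.08 0.13 5.1 0 4.5"
}}

```text
time: 51.25
tcp_pos: [599.0, 70.5, 60.8]
tool_rot: [[-0.999, -0.035, 0.001], [-0.035, 0.999, 0.0], [-0.001, 0.0, -1.0]]
contact_force: [-0.7, 0.8, 0.6]
opening: 44.9
```

```bash
python3 - <<'E'
from mod import *
c=cap('top')
g=lambda x,y,z:pt(c,355+(x+.5)/7-.5,140+(y+.5)/7-.5,z)[:2]
q=np.array([g(152,95,47),g(250,88,47),g(256,260,47),g(160,265,47)]);print(q.mean(0))
s=cap('scene'); save(s['color'][150:270,300:420],'s23.png',4.5)
go(598.5,69.5,34,92)
E
```

```text
[ 564.54496407 -137.54650669]
t 51.35 p [598.9  70.5  61. ] jaw 92.03 open 44.8 F [0.6 0.7 0.2] q6 -1.49
shift cm [ 0.05 -0.1   2.7 ] turn 0.0006
```

View pics/s23.png

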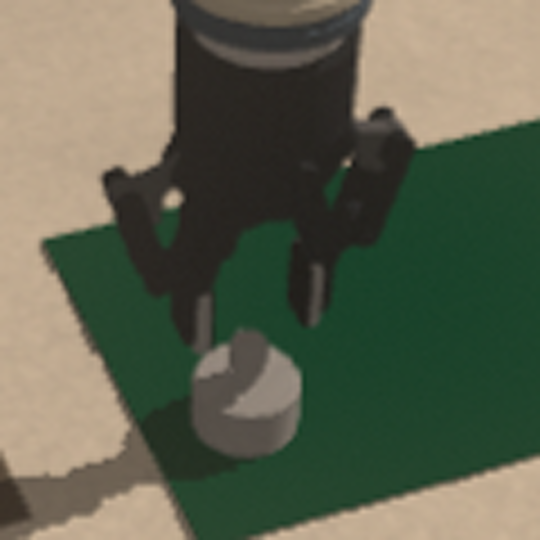

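Both bars are within about 1 mm of the middle of each half, and the gripper straddles the knob. Descending and gripping.

Emit:
{"op": "carry_out", "data": {
  "rows": "0.05 -0.1 0.8 0 4.5;0.05 -0.1 1.6 0 4.5;0.05 -0.1 2.2 0 4.5;0.05 -0.1 2.65 0 4.5;0.05 -0.1 2.65 0 4.5;0.05 -0.1 2.65 0 3.5;0.05 -0.1 2.65 0 2.5;0.05 -0.1 2.65 0 1.8;0.05 -0.1 2.65 0 1.2;0.05 -0.1 2.65 0 1.2;0.05 -0.1 2.65 0 1.2;0.05 -0.1 2.65 0 1.2"
}}

```text
time: 52.55
tcp_pos: [598.3, 69.8, 34.3]
tool_rot: [[-0.999, -0.035, 0.001], [-0.035, 0.999, 0.0], [-0.001, 0.0, -1.0]]
contact_force: [-0.7, 4.0, 6.1]
opening: 15.8
```

```bash
python3 - <<'E'
from mod import *
s=cap('scene'); save(s['color'][150:270,300:420],'s24.png',4.5)
go(598.5,69.5,140,92)
E
```

```text
t 52.6 p [598.4  69.8  34.3] jaw 92.03 open 15.5 F [-0.9  4.6  5.8] q6 -1.49
shift cm [ -0.02  -0.03 -10.57] turn 0.0005
```

View pics/s24.png

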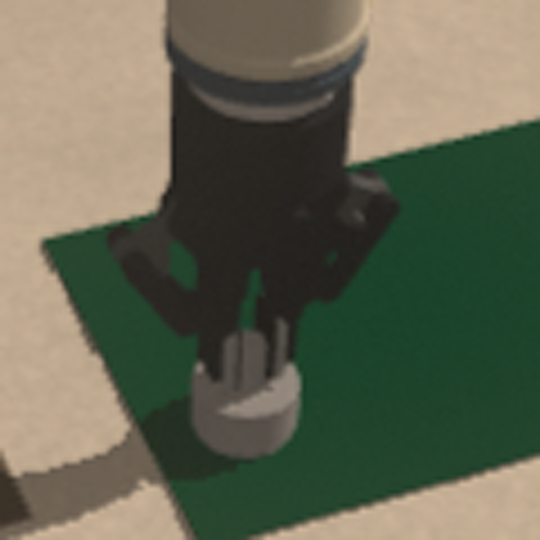

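Emit:
{"op": "carry_out", "data": {
  "rows": "0 0 -0.3 0 1.2;0 0 -0.8 0 1.2;0 0 -2 0 1.2;0 0 -4 0 1.2;0 0 -6 0 1.2;0 0 -8 0 1.2;0 0 -10 0 1.2;0 0 -10.6 0 1.2;0 0 -10.6 0 1.2;0 0 -10.6 0 1.2;0 0 -10.6 0 1.2"
}}

```text
time: 53.7
tcp_pos: [597.2, 69.3, 138.7]
tool_rot: [[-0.999, -0.035, -0.002], [-0.035, 0.999, -0.0], [0.002, -0.0, -1.0]]
contact_force: [-1.1, 0.6, -5.2]
opening: 15.5
```

```bash
python3 - <<'E'
from mod import *
s=cap('scene'); save(s['color'][100:270,300:420],'s25.png',3.5)
go(463.2,-236.1,140,92)
E
```

```text
t 53.75 p [597.3  69.3 138.7] jaw 92.03 open 15.6 F [ 0.1  0.6 -4.2] q6 -1.49
shift cm [ 14.48 -30.05  -0.09] turn 0.0005
```

View pics/s25.png

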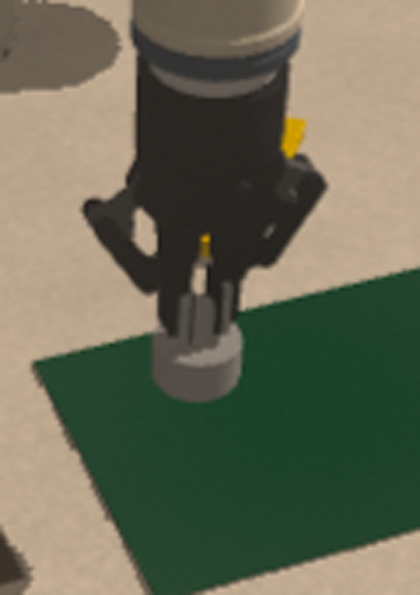

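```bash
python3 - <<'E'
from mod import *
go(465.5,-237,140,90)
E
```

```text
t 53.75 p [597.3  69.3 138.7] jaw 92.03 open 15.6 F [ 0.1  0.6 -4.2] q6 -1.49
shift cm [ 14.25 -30.15  -0.09] turn 0.0354
```

Emit:
{"op": "carry_out", "data": {
  "rows": "0.4 -0.8 0 0 1.2;1 -2.2 0 0.01 1.2;2 -4.2 0 0.02 1.2;3.1 -6.5 0 0.03 1.2;4.2 -9 0 0.035 1.2;5.4 -11.5 0 0.035 1.2;6.6 -14 0 0.035 1.2;7.8 -16.5 0 0.035 1.2;9 -19 0 0.035 1.2;10.1 -21.5 0 0.035 1.2;11.3 -24 0 0.035 1.2;12.4 -26.3 0 0.035 1.2;13.2 -28 0 0.035 1.2;13.8 -29.2 0 0.035 1.2;14.15 -29.9 0 0.035 1.2;14.25 -30.15 0 0.035 1.2;14.25 -30.15 0 0.035 1.2;14.25 -30.15 0 0.035 1.2;14.25 -30.15 0 0.035 1.2"
}}

```text
time: 55.65
tcp_pos: [466.5, -236.3, 139.9]
tool_rot: [[-1.0, -0.001, -0.0], [-0.001, 1.0, 0.0], [0.0, 0.0, -1.0]]
contact_force: [0.7, 0.3, -3.1]
opening: 15.6
```

```bash
python3 - <<'E'
from mod import *
go(465.5,-237,65,90)
E
```

```text
t 55.65 p [ 466.5 -236.3  139.9] jaw 90.07 open 15.6 F [ 0.7  0.3 -3.1] q6 -2.04
shift cm [ 0.1  -0.07  7.49] turn 0.0012
```

Emit:
{"op": "carry_out", "data": {
  "rows": "0.1 -0.05 1 0 1.2;0.1 -0.05 2.5 0 1.2;0.1 -0.05 4 0 1.2;0.1 -0.05 5.5 0 1.2;0.1 -0.05 6.8 0 1.2;0.1 -0.05 7.5 0 1.2;0.1 -0.05 7.5 0 1.2;0.1 -0.05 7.5 0 1.2;0.1 -0.05 7.5 0 1.2"
}}

```text
time: 56.55
tcp_pos: [465.8, -237.6, 65.5]
tool_rot: [[-1.0, -0.0, 0.001], [-0.0, 1.0, -0.0], [-0.001, -0.0, -1.0]]
contact_force: [-0.2, 0.1, -4.1]
opening: 16.0
```

```bash
python3 - <<'E'
from mod import *
s=cap('scene'); save(s['color'][170:270,150:290],'s26.png',5.5)
go(465.5,-237,52,90)
E
```

```text
t 56.6 p [ 465.8 -237.7   65.5] jaw 90.02 open 15.5 F [-0.2  0.2 -3.8] q6 -2.05
shift cm [0.03 0.07 1.35] turn 0.0004
```

View pics/s26.png

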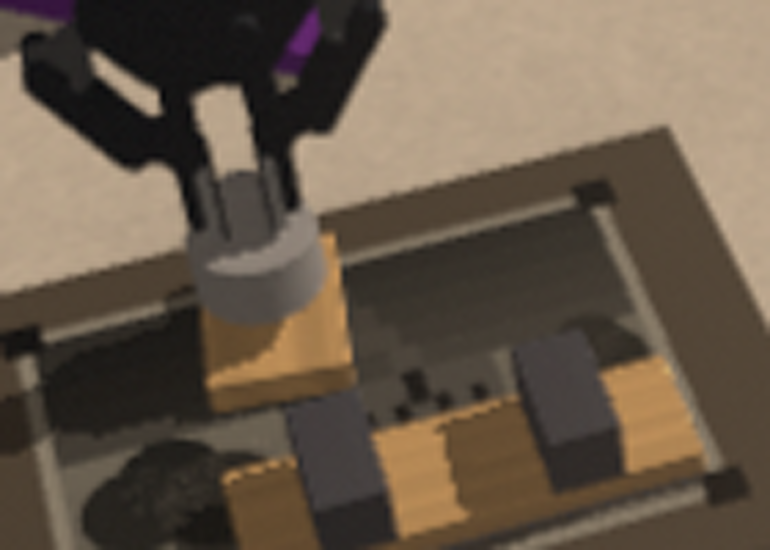

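```bash
python3 - <<'E'
from mod import *
s=cap('scene'); z0=65.5-31.3
t=np.linspace(0,2*np.pi,100)
for y in(-240,-237,-234,-231):
    P=[(467,y,z0)]+[(467+25*np.cos(a),y+25*np.sin(a),z) for a in t for z in(z0,z0+28)]
    q=(proj(s,P)-[150,170]+.5)*5.5; print(y,q[0].round(),q[1:].min(0).round(),q[1:].max(0).round())
b=boxsil(s,467.1,-235.9,np.radians(-3.3),76,54,4,19); print(((b-[150,170]+.5)*5.5).round())
E
```

```text
-240 [254. 281.] [175. 184.] [320. 326.]
-237 [262. 279.] [183. 182.] [327. 325.]
-234 [270. 277.] [191. 181.] [335. 323.]
-231 [278. 276.] [199. 179.] [343. 321.]
[[204. 280.]
 [213. 414.]
 [355. 389.]
 [338. 258.]
 [197. 253.]
 [206. 387.]
 [349. 362.]
 [333. 231.]]
```

Weight is centred in y to about 1 mm; I'll add about 1 mm in x and lower it.

Emit:
{"op": "carry_out", "data": {
  "rows": "-0.08 0.03 0.3 0 1.2;-0.08 0.03 0.6 0 1.2;-0.08 0.03 0.9 0 1.2;-0.08 0.03 1.1 0 1.2;-0.08 0.03 1.25 0 1.2;-0.08 0.03 1.35 0 1.2;-0.08 0.03 1.4 0 1.2;-0.08 0.03 1.4 0 1.2;-0.08 0.03 1.4 0 1.2"
}}

```text
time: 57.55
tcp_pos: [466.1, -237.1, 50.9]
tool_rot: [[-1.0, -0.0, 0.0], [-0.0, 1.0, -0.0], [-0.0, -0.0, -1.0]]
contact_force: [-0.8, 0.6, -3.5]
opening: 15.8
```

Emit:
{"op": "carry_out", "data": {
  "rows": "-0.03 0 0.03 0 1.2;-0.03 0 0.06 0 1.2;-0.03 0 0.09 0 1.2;-0.03 0 0.12 0 1.2;-0.03 0 0.12 0 1.2"
}}

```text
time: 58.05
tcp_pos: [466.6, -237.1, 50.3]
tool_rot: [[-1.0, -0.0, 0.0], [-0.0, 1.0, -0.0], [-0.0, -0.0, -1.0]]
contact_force: [-2.4, 1.6, 5.2]
opening: 15.4
```

Contact (5 N). Releasing and rising.

Emit:
{"op": "carry_out", "data": {
  "rows": "0 0 -0.02 0 1.7;0 0 -0.02 0 2;0 0 -0.02 0 2.4;0 0 -0.02 0 2.9;0 0 -0.02 0 3.5;0 0 -0.02 0 4;0 0 -0.02 0 4;0 0 -0.5 0 4;0 0 -1.5 0 4;0 0 -3.5 0 4;0 0 -6 0 4;0 0 -9 0 4;0 0 -11 0 4;0 0 -11 0 4"
}}

```text
time: 59.45
tcp_pos: [468.2, -238.1, 163.4]
tool_rot: [[-1.0, -0.0, 0.005], [-0.0, 1.0, -0.003], [-0.005, -0.003, -1.0]]
contact_force: [0.2, 0.1, -1.1]
opening: 40.0
```

```bash
python3 - <<'E'
from mod import *
s=cap('scene'); save(s['color'][170:290,150:300],'s27.png',5)
go(180,595,220,91.8)
E
```

```text
t 59.5 p [ 467.3 -237.6  161.7] jaw 90.03 open 40.0 F [-0.1  0.6 -0.2] q6 -2.04
shift cm [28.68 83.26 -6.07] turn -0.031
```

View pics/s27.png

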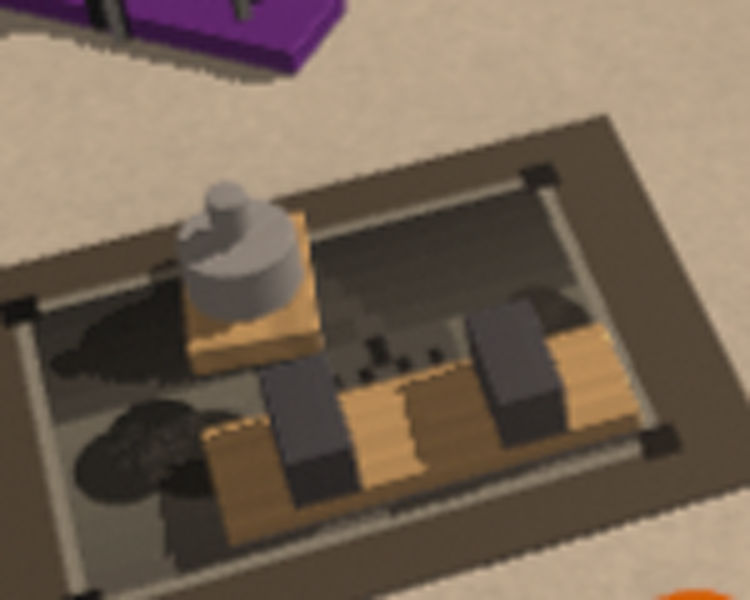

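Emit:
{"op": "carry_out", "data": {
  "rows": "0.7 2 -0.2 0 4;1.7 5 -0.5 0 4;3.1 9 -1 0 4;4.5 13 -1.4 0 4;6.2 18 -1.8 0 4;7.9 23 -2.2 0 4;9.6 28 -2.6 0 4;11.4 33 -3 0 4;13.1 38 -3.4 0 4;14.8 43 -3.8 0 4;16.5 48 -4.2 0 4;18.3 53 -4.6 0 4;20 58 -5 0 4;21.7 63 -5.3 0 4;23.4 68 -5.6 0 4;25.1 73 -5.8 0 4;26.7 77.5 -6 0 4;27.9 81 -6 0 4;28.6 83.2 -6 0 4;28.6 83.2 -6 0 4"
}}

```text
time: 61.5
tcp_pos: [176.8, 598.2, 218.1]
tool_rot: [[-1.0, -0.003, -0.001], [-0.003, 1.0, 0.0], [0.001, 0.0, -1.0]]
contact_force: [0.8, 0.7, 0.3]
opening: 40.1
```

```bash
python3 - <<'E'
from mod import *
c=cap('top');s=cap('scene')
save(c['color'][140:240,355:465],'t28.png',7);save(s['color'][190:290,150:290],'s28.png',5.5); save(s['color'],'s28f.png',1.25)
go(180,595,220,91.8)
E
```

```text
t 61.6 p [178.3 593.9 217.9] jaw 90.13 open 40.2 F [-0.  -0.9  0.4] q6 -0.3
shift cm [-0.17  0.11 -0.22] turn -0.0292
```

View pics/t28.png

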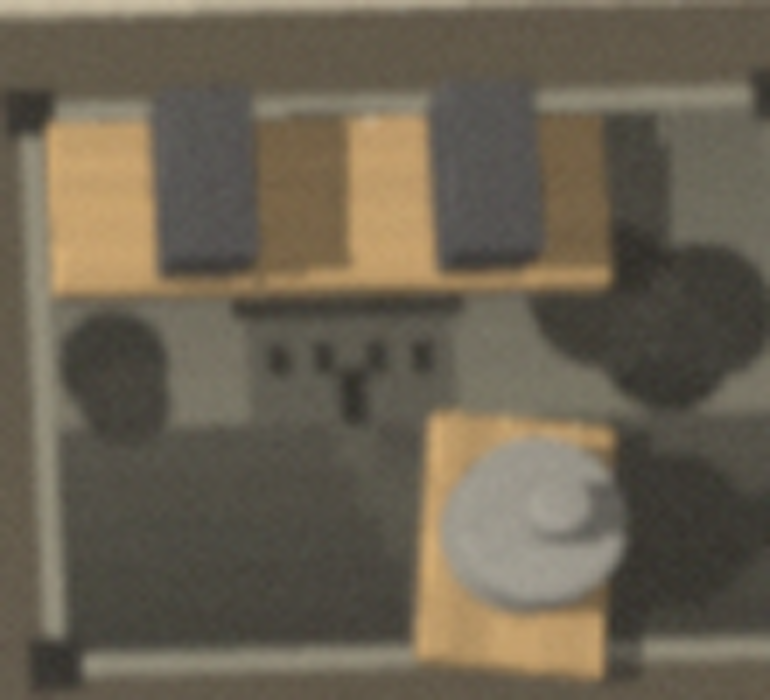

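View pics/s28.png

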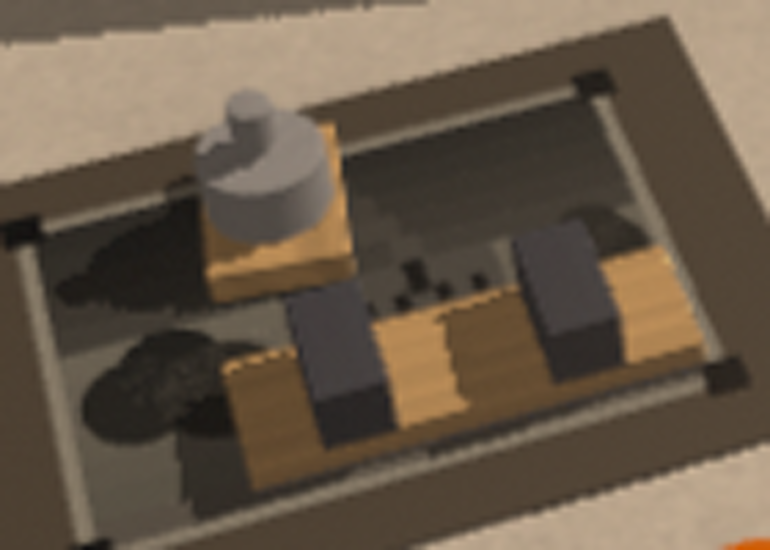

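```bash
python3 - <<'E'
from mod import *
c=cap('top');s=cap('scene')
g=lambda x,y,z:pt(c,355+(x+.5)/7-.5,140+(y+.5)/7-.5,z)[:2].round(1)
print('top disc centre',g(534,523,47),'L',g(442,523,47),'R',g(626,523,47),'T',g(534,437,47),'B',g(534,609,47),'knob',g(560,503,62))
print('board top corners',[g(*p,19).tolist() for p in[(430,408),(615,428),(604,680),(414,658)]])
# full fit weight + by silhouette
def sil(cam,x,y):
    t=np.linspace(0,2*np.pi,48)
    P=[(x+25*np.cos(a),y+25*np.sin(a),z) for a in t for z in(19,47)]
    k=[(x+9*np.cos(a)*np.cos(b),y+9*np.sin(a)*np.cos(b),62+9*np.sin(b)) for a in t for b in np.linspace(-1.5,1.5,15)]
    return proj(cam,P),proj(cam,k)
def run(cam,roi,fn,S=8):
    u0,v0=roi[:2]; m=wmask(cam['color'],roi,fn,S); save(np.dstack([m*255]*3).astype(np.uint8),'rwf%d.png'%roi[0],1)
    def cost(p):
        M=np.zeros(m.shape,np.uint8)
        for h in sil(cam,*p): cv2.fillConvexPoly(M,np.round(cv2.convexHull((((h-[u0,v0]+.5)*S-.5)).astype(np.float32))*16).astype(np.int32),1,shift=4)
        return np.abs(M-m).sum()/64
    p0=[466,-237]; r=minimize(cost,p0,method='Nelder-Mead',options=dict(initial_simplex=[p0,[469,-237],[466,-234]],xatol=.02)); return r.x.round(1),round(r.fun,1)
gray=lambda i:(R(i)-B(i)<28)&(R(i)>95)
print('top',run(c,(414,198,448,230),gray)); 
print('scene',run(s,(183,202,214,238),lambda i:(R(i)-B(i)<30)&(R(i)>85)))
E
```

```text
top disc centre [ 464.  -235.8] L [ 462.6 -209. ] R [ 465.3 -262.6] T [ 489.7 -235.8] B [ 438.5 -235.8] knob [ 467.2 -239.8]
board top corners [[503.5, -210.8], [500.1, -266.7], [423.1, -263.0], [426.8, -206.5]]
top (array([ 465.5, -239.5]), np.float64(75.7))
scene (array([ 465. , -236.3]), np.float64(211.0))
```

View pics/rwf414.png

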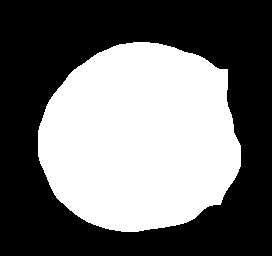

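View pics/rwf183.png

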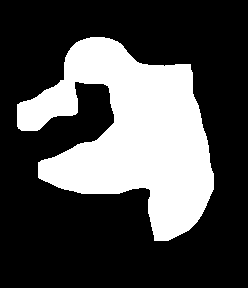

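View pics/s28f.png

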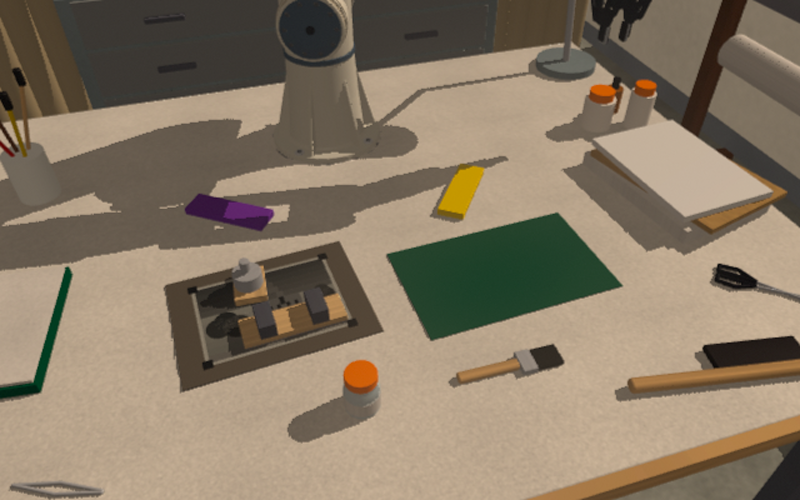

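Everything is in place: the weights stand on their boards around (275,300), and the jar (361,385) and brush (510,363) have not moved. The robot is clear, so I'm handing in.

```bash
python3 -c "
from bench import robot
print(robot.close_job())"
```

```text
the job is handed in; nothing more can be done
None
```

The job is handed in, finished at about 62 s of the 128 s allowed. Both boards lie on their mends, the two bars stand square across the long board and the round weight sits on the short board. Each piece was lowered until it touched lightly (5–14 N) and then released; no weight touched the page.

| Piece | Last check |
|---|---|
| Long board | About 0–2 mm off its mend, angle matching to within about 0.4° |
| Short board | First placed about 2.5 mm or more off, so I gripped it again and moved it; now about 1–1.5 mm off, within about 1° |
| Bars | Each about 1 mm from the middle of its half, in the top view |
| Round weight | About 1–2 mm from the middle of the short board, in the top view |

- **Camera disagreement:** the two cameras differ by 1–3 mm along the mends and boards, so I used values between them.
- **Failed check:** the last scene-camera fit of the round weight was unreliable because its outline came out broken. I judged that position from the top view and by eye.
- **Bystanders:** the paste jar, the brush and the other objects look unmoved in the final picture.

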